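# Pack the conservator's jars in the bail-arm crate

## Robot

A 6-joint arm with a two-finger parallel gripper is mounted at the origin on the work surface. World frame = base frame: x ahead of the robot, y to its left, z up, the work surface at z = 0. Lengths are in m, angles in rad, forces in N, time in s.
With the tool pointing down it reaches from about 0.275 to 0.725 m from the base axis. Payload 5.6 kg.
Tool frame: the origin (TCP) lies at the very end of the fingers, on their centre line; the grasp point (between the pads) lies 19 mm behind it; z points along the fingers, x is the direction in which the jaws open and shut, and the axes are right-handed (so a half turn about z gives the same grasp; the last joint's range is limited). The gripper opens to 85 mm and grips with 20 to 120 N. Pads are 22 mm wide; open, the fingers measure 114 mm over their backs; the gripper's body (76 mm by 85 mm) begins 54 mm behind the grasp point. The pads swing forward as they close: fully open they stand 13 mm farther back than shut.
Start: joints at [-1.052, 0.255, 0.108, 0, -1.424, -0.285], TCP at [0.127, -0.535, 0.231] pointing down, gripper open.
Joint ranges: [-2.95, 2.95], [-1.21, 1.97], [-1.09, 1.5], [-2.87, 1.71], [-2.94, -0.07], [-3.05, 3.05]. Speed limits (rad/s): [2.57, 2.57, 3.14, 3.14, 3.14, 3.14].

## Interface

Orientations are given as a unit quaternion [x, y, z, w].
In Python, from station import sensors, get_image, get_calibration, order gives the robot as it stands.
- The arm moves only by the tool send_rows, never from a script. Its argument "targets" is a list of rows, each a list of 3 entries, a list of its own where there are three numbers: the shift along the tool's x, y, z in units of 40 mm (1.0 is 40 mm), then the turn, a rotation vector about the tool's x, y, z in units of 360 degrees (1.0 is 360 degrees), then the opening, from 0 (shut) to 1 (fully open). A call has 1 to 12 rows; each row shifts and turns the commanded pose from where the row before left it, along the tool's axes as they then stand; what a row does not reach is not made up. A row lasts 1/8 s, in which the tool goes at most 62.5 mm and 10.7 degrees, less where a joint would pass 70% of its speed; a pose out of reach is approached as far as the arm can. A call with a number of a shift or a turn outside -1 to 1 is refused whole. A call with a gripper value outside its range is refused whole. The fingers move at their own pace and stop on an object; the grip force is fixed at half the most. Time passes only in rows, so rows that do not move let the fingers close. It gives the time, the measured TCP pose, the force and the opening at its end, in the units of the state.
- sensors.state(): the state, without advancing time (a new reading comes with each control period).
- get_image(name): name is "scene" or "side" or "wrist"; returns the picture (480x640x3 uint8, red, green, blue); there is no depth.
- get_calibration(name): a dict with "camera_matrix" (3x3 intrinsics, pixels), "rvec" (rotation vector, rad) and "tvec" (3), from world to camera coordinates, as OpenCV has them; the wrist camera has in their place "T_tool_cam" (4x4, takes a point from camera to tool coordinates, whose origin is the TCP and whose axes are the tool frame's). Camera axes: x right, y down, z forward; pixel columns grow to the right and rows downward; lengths in m; the calibration is good to about 2 mm. A picture is of the moment at which its call begins: read the wrist's pose just before it. get_calibration takes no time and is no camera call.
- order.finish_job(): hands the job in, once; it reports no verdict.
The state is a dict: "time": time; "joints": joint angles; "qvel": joint speeds; "joint_torque": joint torques, N m; "position": TCP position; "orientation": TCP orientation; "contact_force": force on the tool from outside, world axes, zero at the start; "wrist_torque": the same for the moment, N m; "finger_gap": finger opening in m.
Only numpy, scipy, OpenCV 4.12 (cv2) and the standard library are available. Lean on these libraries where they do the work, as an engineer would, in place of code of your own. Each camera call takes 0.05 s, during which the arm holds its last target.

## Task

Swing both bails of the blue crate right out, then stand every jar on the bench that has a green mark upright on the crate's floor with its green mark squarely facing the black scanner bar. Then swing both bails fully in over the jars and stack the carry tray on them, centred and square to the crate, its handle running from the one bail towards the other. Leave everything else on the bench undisturbed.

Things in the scene. Friction and masses are not known exactly. Their poses are not given: they have to be found in the camera images.
- crate: Blue open-framed bail-arm crate, fixed to the bench, 212 x 212 mm; four corner posts 102 mm high. Origin: centre of its underside; z up. Floor top at z 6 mm; black foam strips 30 mm high line it, leaving a floor 142 x 142 mm; top rails (z 56 to 66 mm) stand 196 mm apart inside. Two U-shaped steel bails hinge on it, axes along crate x, at y = +100 mm (left) and -100 mm (right), z 110 mm.
- bail_l (a joint): Left bail (hinge at crate y = +100 mm): 0 = swung fully in, lying level across the crate's mouth, its bar 55 mm inboard of the hinge (crate y = +45 mm, z 110 mm); pi/2 = standing straight up; pi = swung fully out, level outside the crate (bar at y = +155 mm, z 110 mm). Legs 55 mm long and 200 mm apart. Friction holds it where it is left; about 2 N at the bar moves it.
- bail_r (a joint): Right bail, the mirror image (hinge at crate y = -100 mm): 0 = fully in (bar at crate y = -45 mm), pi = fully out (bar at y = -155 mm).
- bail_l_bar (a point): Middle of the left bail's cross-bar (on the bar's axis, which runs along the crate's x); a red grip sleeve 12 mm thick and 90 mm long is centred here.
- bail_r_bar (a point): Middle of the right bail's cross-bar, with the same red sleeve.
- scanner: Black scanner bar with red windows on both long faces, 40 x 160 mm, 80 mm high, a red line along its top; fixed parallel to the crate's y, 165 mm from the crate's centre along the crate's x axis, on its far (+x) or near (-x) side (a lower grey power unit stands on the other side). Origin: centre of its underside; its windows look along its +x and -x, across the crate.
- tray: Aluminium carry tray with tools fixed in it, 150 mm (x) x 190 mm (y), walls 35 mm high, about 0.35 kg; a wooden handle bar 14 mm thick runs along its y, 85 mm above its underside. Origin: centre of its underside. It stands on the bench; stacked, its underside lies 116 mm above the bench on the sleeves of the two swung-in bails.
- tray_handle (a point): Middle of the tray's handle bar, on the bar's axis; grip it here across the tray's x.
- jar_a: Amber jar, 70 mm high, about 90 g: body 48 mm across and 45 mm high, above it a white cap 30 mm across and 25 mm high (grip the cap). A green mark runs down one side of the body and from the middle of the cap to its rim on that side. Origin: centre of its underside; its +x points out of the marked side. Two or three of the four jars are present; None = absent.
- jar_b: White jar, 70 mm high, about 90 g: body 48 mm across and 45 mm high, above it a white cap 30 mm across and 25 mm high (grip the cap). A green mark runs down one side of the body and from the middle of the cap to its rim on that side. Origin: centre of its underside; its +x points out of the marked side. Two or three of the four jars are present; None = absent.
- jar_c: Terracotta jar, 70 mm high, about 90 g: body 48 mm across and 45 mm high, above it a white cap 30 mm across and 25 mm high (grip the cap). A green mark runs down one side of the body and from the middle of the cap to its rim on that side. Origin: centre of its underside; its +x points out of the marked side. Two or three of the four jars are present; None = absent.
- jar_d: Blue jar, 70 mm high, about 90 g: body 48 mm across and 45 mm high, above it a white cap 30 mm across and 25 mm high (grip the cap). A green mark runs down one side of the body and from the middle of the cap to its rim on that side. Origin: centre of its underside; its +x points out of the marked side. Two or three of the four jars are present; None = absent.
- eraser: Blue eraser, 40 x 20 x 12 mm, lying among the jars; a bystander to leave alone. Origin: centre of its underside.
- folder: Brown wooden paper folder, 130 x 18 x 5 mm, lying flat along x; a bystander to leave alone. Origin: centre of its underside.
- tape: Roll of paper tape lying flat, 60 mm across, 20 mm high; a bystander to leave alone. Origin: centre of its underside.
- dish: Terracotta dish, 50 mm across, 18 mm high; a bystander to leave alone. Origin: centre of its underside.

How it is judged:
By the outcome, as a careful person would: the job done as asked, in the order asked, and still so for the second after the job is handed in, with the robot touching nothing.
Of jar_a, jar_b, jar_c, jar_d only 2 to 3 are there at a start; the rules pass over those that are not, and their reading is None.
At some moment in a run one of jar_a, jar_b, jar_c, jar_d, tray may be knocked a few centimetres aside while the robot is not near it.
It also fails if it takes over 210 s, if anything falls off the work surface, if the arm or the gripper's body presses on something with over 40 N, if the wrist force passes 120 N, or if a joint passes its speed limit or range.

## Working session

There is one attempt and no reset: what is moved stays moved. The work goes in short steps, Python scripts to look and compute and a tool call to move; the robot and the scene stay as the last step left them, time stands still between calls to the robot, and variables do not carry over. Pictures are saved under pics/ and viewed, and the job is handed in when it is done.

Besides the shell and the picture viewer there is one more tool, called as name([rows], argument=value, ...), one row to a line, values as JSON. send_rows: Moves the arm, as the interface text tells. Its arguments: {"type":"object","properties":{"targets":{"type":"array","items":{"type":"array"}}},"required":["targets"]}

```bash
ls; mkdir -p pics
cat > h.py <<'E'
import numpy as np, cv2
from station import sensors, get_image, get_calibration, order
from scipy.spatial.transform import Rotation as R
def cam(name,st=None):
    c=get_calibration(name)
    K=np.array(c["camera_matrix"],float)
    if "rvec" in c:
        Rm=cv2.Rodrigues(np.array(c["rvec"],float))[0]; t=np.array(c["tvec"],float).ravel()
        return K,Rm,t
    T=np.array(c["T_tool_cam"]); st=st or sensors.state()
    W=np.eye(4);W[:3,:3]=R.from_quat(st["orientation"]).as_matrix();W[:3,3]=st["position"]
    M=np.linalg.inv(W@T); return K,M[:3,:3],M[:3,3]
def ray(C,px):
    K,Rm,t=C; d=Rm.T@np.linalg.solve(K,[px[0],px[1],1.]); return -Rm.T@t,d/np.linalg.norm(d)
def onz(C,px,z):
    o,d=ray(C,px); return o+d*(z-o[2])/d[2]
def two(C1,p1,C2,p2):
    o1,d1=ray(C1,p1);o2,d2=ray(C2,p2)
    A=np.stack([d1,-d2],1);s=np.linalg.lstsq(A,o2-o1,rcond=None)[0]
    a=o1+s[0]*d1;b=o2+s[1]*d2
    return (a+b)/2,np.linalg.norm(a-b)
def proj(C,P):
    K,Rm,t=C; q=K@(Rm@np.array(P,float)+t); return q[:2]/q[2]
def save(n,im): cv2.imwrite("pics/"+n+".png",cv2.cvtColor(im,cv2.COLOR_RGB2BGR))
E
python3 - <<'E'
from h import *
for n in ["scene","side","wrist"]:
    st=sensors.state(); im=get_image(n); save(n+"0",im); np.save("pics/"+n+"0.npy",im)
    K,Rm,t=cam(n,st); print(n,K.round(0).tolist(),(-Rm.T@t).round(3),Rm[2].round(2))
print(sensors.state())
E
```

```text
pics
scene [[453.0, 0.0, 319.0], [0.0, 453.0, 233.0], [0.0, 0.0, 1.0]] [ 1.012 -0.329  0.858] [-0.5   0.35 -0.79]
side [[543.0, 0.0, 319.0], [0.0, 543.0, 241.0], [0.0, 0.0, 1.0]] [ 0.485 -0.839  0.653] [ 0.05  0.83 -0.56]
wrist [[332.0, 0.0, 326.0], [0.0, 332.0, 240.0], [0.0, 0.0, 1.0]] [ 0.058 -0.551  0.374] [ 0.27  0.07 -0.96]
{'time': 0.15, 'joints': array([-1.05237615e+00,  2.55611220e-01,  1.07335531e-01, -3.10908690e-04,
       -1.42391743e+00, -2.84590912e-01]), 'qvel': array([-0.00016991, -0.00119537,  0.0034937 ,  0.0017313 ,  0.00026082,
        0.00228678]), 'joint_torque': array([-4.74005083e-04, -3.86942303e+01,  2.38082188e+01,  5.36665812e+00,
       -4.55831119e-03,  2.76191784e-06]), 'position': array([ 0.12738568, -0.53467541,  0.23062343]), 'orientation': array([ 6.19814414e-01,  7.84748101e-01,  4.04145156e-04, -5.89973640e-04]), 'contact_force': array([ 1.07375099, -0.10340121, -0.05723935]), 'wrist_torque': array([-0.00062996, -0.02584313,  0.00907834]), 'finger_gap': 0.08538727587768202}
```

View pics/scene0.png

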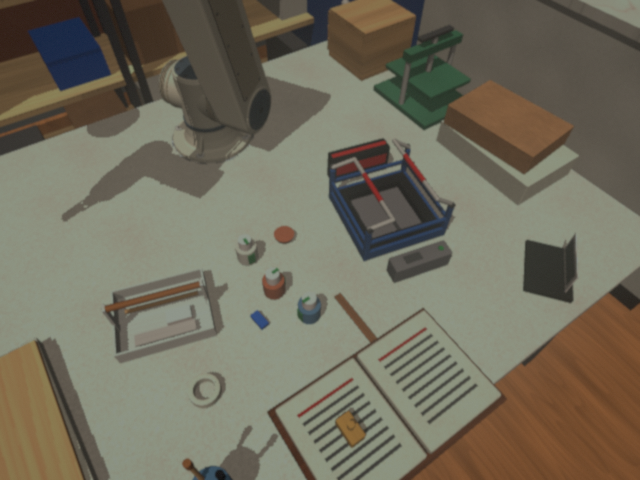

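View pics/side0.png

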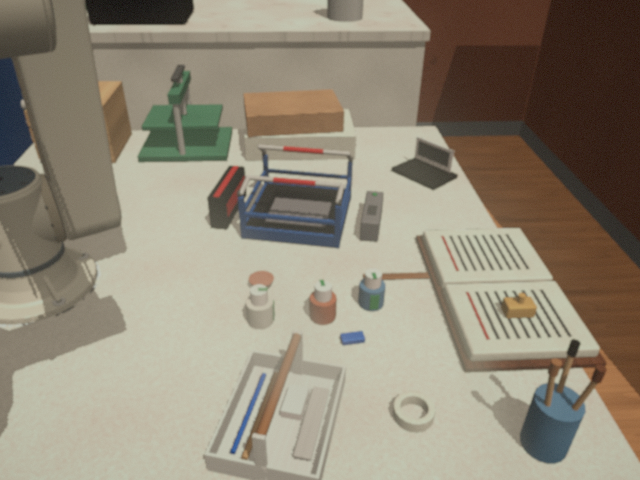

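View pics/wrist0.png

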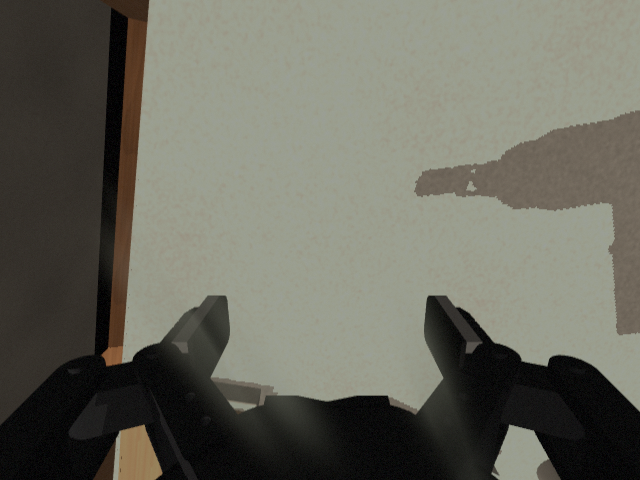

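Run:
```python
from h import *
def crop(n,x,y,w,h,s,o):
    im=np.load(f"pics/{n}0.npy")[y:y+h,x:x+w]; save(o,cv2.resize(im,None,fx=s,fy=s,interpolation=cv2.INTER_CUBIC))
crop("scene",310,125,160,150,5-.2,"sc1"); crop("side",200,135,190,120,4,"si1")
crop("scene",225,215,110,120,5,"sc2"); crop("side",230,265,170,90,4,"si2")
```

```text
(no output)
```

View pics/sc1.png

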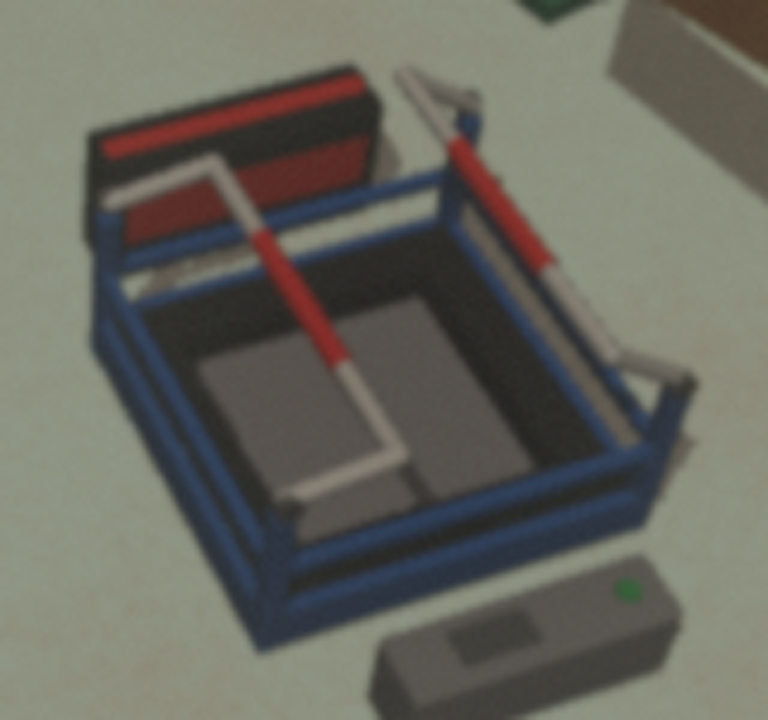

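View pics/si1.png

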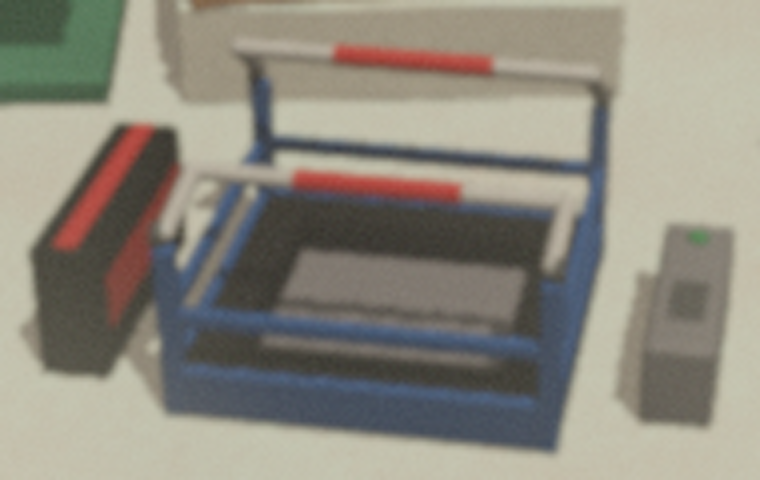

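View pics/sc2.png

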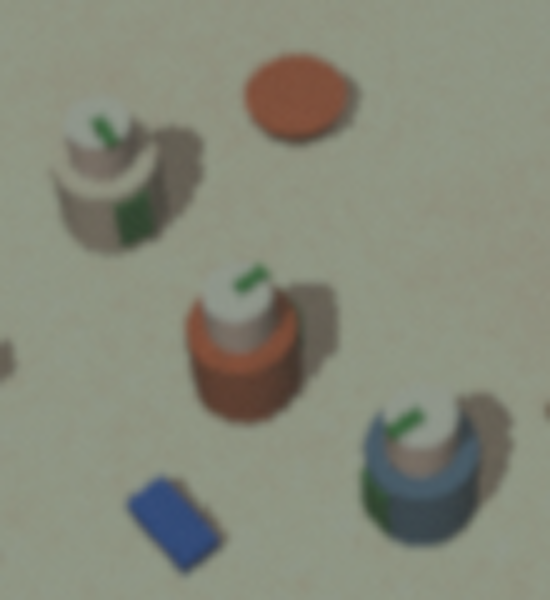

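View pics/si2.png

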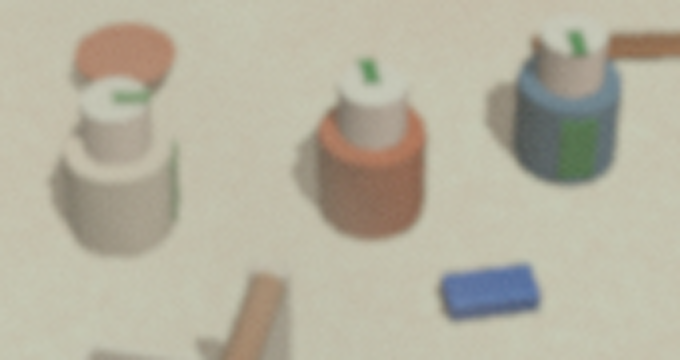

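```bash
cat >> h.py <<'E'
def blobs(im,kind,amin=8,roi=None):
    hsv=cv2.cvtColor(im,cv2.COLOR_RGB2HSV); H,S,V=[hsv[...,i].astype(int) for i in range(3)]
    if kind=="red": m=((H<6)|(H>172))&(S>130)&(V>70)
    if kind=="green": m=(H>45)&(H<85)&(S>90)
    if kind=="brown": m=(H>5)&(H<18)&(S>90)
    if kind=="white": m=(S<30)&(V>175)
    m=m.astype(np.uint8)
    if roi: k=np.zeros_like(m);x,y,w,h=roi;k[y:y+h,x:x+w]=1;m*=k
    n,l,s,c=cv2.connectedComponentsWithStats(m)
    out=[]
    for i in range(1,n):
        if s[i,4]>=amin:
            pts=np.argwhere(l==i)[:,::-1].astype(np.float32)
            out.append((c[i],s[i,4],cv2.minAreaRect(pts),pts))
    return out
E
python3 - <<'E'
from h import *
for n in ["scene","side"]:
    im=np.load(f"pics/{n}0.npy")
    for k,roi in (("red",(200,130,200,130)),("green",(220,220,180,120))):
        for c,a,r,_ in blobs(im,k,5,roi): print(n,k,c.round(1),a,[np.round(x,1) for x in r], cv2.boxPoints(r).round(0).tolist())
E
```

```text
scene red [358.5 148.7] 223 [array([358.4, 148.7]), array([ 4.2, 54.8]), np.float64(75.3)] [[331.0, 154.0], [384.0, 140.0], [385.0, 144.0], [332.0, 158.0]]
scene red [373.1 160.6] 175 [array([373.3, 160.6]), array([ 7.1, 25.7]), np.float64(74.1)] [[360.0, 161.0], [385.0, 154.0], [387.0, 161.0], [362.0, 168.0]]
scene red [346.2 168.5] 106 [array([345.7, 168.4]), array([ 6.3, 18.7]), np.float64(74.7)] [[336.0, 168.0], [354.0, 163.0], [356.0, 169.0], [338.0, 174.0]]
scene red [372.1 186.8] 147 [array([371.8, 186.5]), array([31.1,  5.3]), np.float64(56.3)] [[361.0, 175.0], [365.0, 172.0], [383.0, 198.0], [378.0, 201.0]]
scene green [305.4 299.2] 5 [array([305.5, 299. ]), array([0.7, 3.5]), np.float64(45.0)] [[304.0, 300.0], [307.0, 298.0], [307.0, 298.0], [305.0, 301.0]]
side red [302.7 149.5] 133 [array([302.5, 149.5]), array([37.2,  3.5]), np.float64(4.4)] [[284.0, 150.0], [284.0, 146.0], [321.0, 149.0], [321.0, 153.0]]
side red [225.5 181.1] 193 [array([225.4, 181.1]), array([ 5.7, 36.3]), np.float64(32.9)] [[213.0, 195.0], [233.0, 164.0], [238.0, 167.0], [218.0, 198.0]]
side red [293.6 181.1] 128 [array([293.5, 181.1]), array([39.3,  3.2]), np.float64(4.9)] [[274.0, 181.0], [274.0, 178.0], [313.0, 181.0], [313.0, 184.0]]
side red [238.2 186.5] 10 [array([238.5, 186.3]), array([1.1, 7.2]), np.float64(33.7)] [[236.0, 189.0], [240.0, 183.0], [241.0, 184.0], [237.0, 190.0]]
side red [233.  198.8] 39 [array([233.1, 199.3]), array([ 4.9, 13. ]), np.float64(26.6)] [[228.0, 204.0], [234.0, 192.0], [238.0, 195.0], [232.0, 206.0]]
```

Run:
```python
from h import *
A=cam("scene");B=cam("side")
sc=lambda x,y:(x/4.8+310,y/4.8+125); si=lambda x,y:(x/4+200,y/4+135)
sc2=lambda x,y:(x/5+225,y/5+215); si2=lambda x,y:(x/4+230,y/4+265)
for n,a,b in [("scanline",(358.5,148.7),(225.4,181.1)),("scan lineN",(331.5,156),(215.5,196.5)),("scan lineF",(384.5,142),(235.5,165.5)),
 ("bailR",(372,186.8),(293.6,181.1)),("bailL",sc(500,205),(302.7,149.5)),
 ("bRn",sc(260,235),si(295,180)),("bRf",sc(340,360),si(460,192)),("bLn",sc(457,147),si(335,52)),("bLf",sc(545,265),si(492,65)),
 ("capW",sc2(100,125),si2(117,100)),("capT",sc2(240,292),si2(375,80)),("capB",sc2(422,417),si2(572,38)),
 ("mW",sc2(112,143),si2(150,97)),("mT",sc2(267,268),si2(367,62)),("mB",sc2(388,432),si2(578,54)),
 ("hinge",sc(112,200),si(168,228)),("hinge",sc(290,500),si(555,265)),("hinge",sc(475,100),si(258,65)),("hinge",sc(685,383),si(605,85)),
 ]:
    p,e=two(A,a,B,b); print(n,p.round(4),round(e,4))
```

```text
scanline [0.3424 0.2577 0.0769] 0.0009
scan lineN [0.3281 0.183  0.0794] 0.0003
scan lineF [0.3609 0.3277 0.0801] 0.0009
bailR [0.495  0.1756 0.1169] 0.0005
bailL [0.518  0.2757 0.142 ] 0.001
bRn [0.4527 0.1862 0.1155] 0.0023
bRf [0.5388 0.1655 0.1176] 0.0024
bLn [0.476  0.2855 0.1418] 0.0012
bLf [0.5617 0.264  0.1435] 0.0016
capW [ 0.4307 -0.1204  0.0666] 0.0005
capT [ 0.5406 -0.1145  0.0687] 0.0005
capB [ 0.6299 -0.0837  0.0647] 0.0
mW [ 0.4445 -0.1217  0.0692] 0.0003
mT [ 0.5373 -0.0997  0.0679] 0.0018
mB [ 0.63   -0.0998  0.0684] 0.0003
hinge [0.3885 0.1445 0.1106] 0.001
hinge [0.584  0.1019 0.1083] 0.0001
hinge [0.4295 0.3453 0.1078] 0.0002
hinge [0.6313 0.2945 0.113 ] 0.005
```

```bash
cat >> h.py <<'E'
def go(x,y,z,yawdeg,st=None):
    """units: total turn about tool z (shortest), then shift in tool frame after turn, starting from measured pose"""
    st=st or sensors.state(); r=R.from_quat(st["orientation"]); M=r.as_matrix()
    yaw=np.degrees(np.arctan2(M[1,0],M[0,0]))
    d=(yawdeg-yaw+180)%360-180
    s=np.radians(yawdeg)
    T=np.array([[np.cos(s),np.sin(s),0],[np.sin(s),-np.cos(s),0],[0,0,-1]])
    # correction rotvec in tool frame to be exactly down with that yaw
    rv=(r.inv()*R.from_matrix(T)).as_rotvec()/(2*np.pi)
    dp=T.T@(np.array([x,y,z])-st["position"])/0.04
    print("now",np.round(st["position"],4),"yaw",round(yaw,2),"q6",round(st["joints"][5],2),"t",round(st["time"],2),"gap",round(st["finger_gap"],4),"F",np.round(st["contact_force"],1))
    print("turn z units",round(-d/360,4)," (rv",rv.round(4),") shift units",dp.round(3))
E
python3 - <<'E'
from h import *
go(.508,.2216,.35,-103.3)
print(get_calibration("wrist")["T_tool_cam"])
E
```

```text
now [ 0.1274 -0.5347  0.2306] yaw 103.39 q6 -0.28 t 0.15 gap 0.0854 F [ 1.1 -0.1 -0.1]
turn z units -0.4258  (rv [ 3.000e-04 -1.000e-04 -4.258e-01] ) shift units [-20.589  -4.911  -2.984]
[[ 9.99999586e-01  9.07194747e-04  7.50915167e-05 -6.68747066e-05]
 [-8.91742702e-04  9.59707579e-01  2.80999232e-01 -7.16332572e-02]
 [ 1.82855129e-04 -2.80999182e-01  9.59707990e-01 -1.43440789e-01]
 [ 0.00000000e+00  0.00000000e+00  0.00000000e+00  1.00000000e+00]]
```

send_rows([
  [[0,0,-0.3],[0,0,-0.0266],1],
  [[0,0,-0.3],[0,0,-0.0266],1],
  [[0,0,-0.3],[0,0,-0.0266],1],
  [[0,0,-0.3],[0,0,-0.0266],1],
  [[0,0,-0.3],[0,0,-0.0266],1],
  [[0,0,-0.3],[0,0,-0.0266],1],
  [[0,0,-0.3],[0,0,-0.0266],1],
  [[0,0,-0.3],[0,0,-0.0266],1],
  [[0,0,-0.3],[0,0,-0.0266],1],
  [[0,0,-0.3],[0,0,-0.0266],1],
  [[0,0,0],[0,0,-0.0266],1],
  [[0,0,0],[0,0,-0.0266],1],
])

```text
time: 1.65
position: [0.1275, -0.535, 0.351]
orientation: [-0.331, 0.944, 0.0, 0.0]
contact_force: [0.3, -0.5, -0.3]
finger_gap: 0.0851
```

send_rows([
  [[0,0,0],[0,0,-0.0266],1],
  [[0,0,0],[0,0,-0.0266],1],
  [[0,0,0],[0,0,-0.0266],1],
  [[0,0,0],[0,0,-0.0266],1],
  [[-0.7,-0.167,0],[0,0,0],1],
  [[-0.7,-0.167,0],[0,0,0],1],
  [[-0.7,-0.167,0],[0,0,0],1],
  [[-0.7,-0.167,0],[0,0,0],1],
  [[-0.7,-0.167,0],[0,0,0],1],
  [[-0.7,-0.167,0],[0,0,0],1],
  [[-0.7,-0.167,0],[0,0,0],1],
  [[-0.7,-0.167,0],[0,0,0],1],
])

```text
time: 3.15
position: [0.2315, -0.3285, 0.351]
orientation: [-0.62, 0.785, 0.0, 0.0]
contact_force: [-0.3, -0.9, -0.2]
finger_gap: 0.0854
```

send_rows([
  [[-0.9,-0.214,0],[0,0,0],1],
  [[-0.9,-0.214,0],[0,0,0],1],
  [[-0.9,-0.214,0],[0,0,0],1],
  [[-0.9,-0.214,0],[0,0,0],1],
  [[-0.9,-0.214,0],[0,0,0],1],
  [[-0.9,-0.214,0],[0,0,0],1],
  [[-0.9,-0.214,0],[0,0,0],1],
  [[-0.9,-0.214,0],[0,0,0],1],
  [[-0.9,-0.214,0],[0,0,0],1],
  [[-0.9,-0.214,0],[0,0,0],1],
  [[-0.9,-0.214,0],[0,0,0],1],
  [[-0.9,-0.214,0],[0,0,0],1],
])

```text
time: 4.65
position: [0.4315, 0.0682, 0.3511]
orientation: [-0.62, 0.785, 0.0, -0.0]
contact_force: [-0.2, 0.2, 0.8]
finger_gap: 0.0854
```

Run:
```python
from h import *
go(.508,.2216,.35,-103.3)
st=sensors.state(); im=get_image("wrist"); save("w1",im)
C=cam("wrist",st)
for c,a,r,_ in blobs(im,"red",60):
  b=cv2.boxPoints(r); print(c.round(1),a,b.round(0).tolist(),onz(C,c,.11).round(3))
```

```text
now [0.4315 0.0682 0.3511] yaw -103.37 q6 0.82 t 4.65 gap 0.0854 F [-0.2  0.2  0.8]
turn z units -0.0002  (rv [ 0.     -0.     -0.0002] ) shift units [-4.172 -0.979  0.028]
[114.8 173.7] 1147 [[100.0, 131.0], [113.0, 129.0], [130.0, 217.0], [117.0, 220.0]] [0.523 0.294 0.11 ]
[219.8 170.7] 896 [[210.0, 130.0], [221.0, 129.0], [229.0, 212.0], [218.0, 213.0]] [0.499 0.177 0.11 ]
[214.5 270.2] 853 [[165.0, 266.0], [263.0, 266.0], [263.0, 275.0], [165.0, 275.0]] [0.385 0.221 0.11 ]
[221.2 293.2] 674 [[176.0, 289.0], [262.0, 289.0], [262.0, 298.0], [176.0, 298.0]] [0.353 0.223 0.11 ]
```

View pics/w1.png

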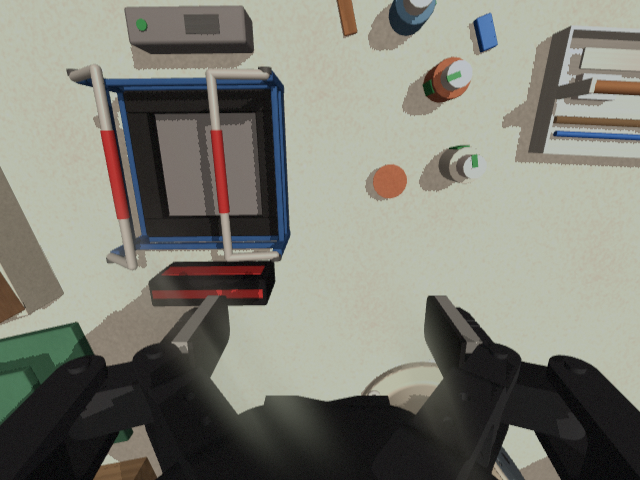

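Run:
```python
from h import *
st=sensors.state(); C=cam("wrist",st); A=cam("scene");B=cam("side")
im=cv2.imread("pics/w1.png")[:,:,::-1]
save("w1c",cv2.resize(im[40:310,60:310],None,fx=2.2,fy=2.2,interpolation=cv2.INTER_CUBIC))
# scanner line ends
p=[onz(C,q,.08) for q in ((176,293.2),(262,293.2))]; print("scan",[x.round(4) for x in p], (p[0]+p[1])/2, np.degrees(np.arctan2(*(p[0]-p[1])[:2])))
print("L",two(C,(114.8,173.7),B,(302.7,149.5)),two(C,(114.8,173.7),A,(414.2,167.7)))
print("R",two(C,(219.8,170.7),B,(293.6,181.1)),two(C,(219.8,170.7),A,(372,186.8)))
```

```text
scan [array([0.3569, 0.2988, 0.08  ]), array([0.33 , 0.185, 0.08 ])] [0.34345275 0.24192547 0.08      ] 13.262315796443971
L (array([0.5197237 , 0.27539089, 0.14266497]), np.float64(0.004033974440527976)) (array([0.52139734, 0.2725463 , 0.14616807]), np.float64(0.0011931312907946152))
R (array([0.4973042 , 0.17726344, 0.11569451]), np.float64(0.004292098263406339)) (array([0.49885716, 0.1736608 , 0.12231417]), np.float64(0.002969484701809305))
```

View pics/w1c.png

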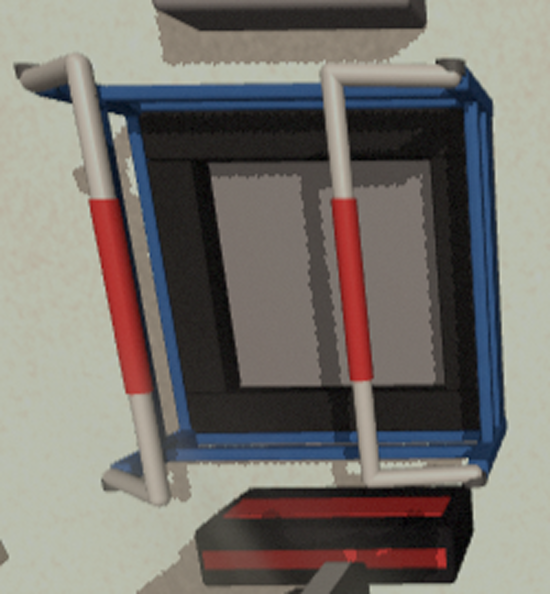

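send_rows([
  [[-1,-0.05,0],[0,0,0],1],
  [[-1,-0.05,0],[0,0,0],1],
  [[-1,-0.05,0],[0,0,0],1],
  [[-1,-0.05,0],[0,0,0],1],
  [[-0.1,0,0],[0,0,0],0.5],
  [[0,0,0],[0,0,0],0.5],
  [[0,0,0],[0,0,0],0.5],
])

```text
time: 5.58
position: [0.4769, 0.2239, 0.3518]
orientation: [-0.62, 0.785, -0.0, 0.0]
contact_force: [-0.6, -0.2, -0.4]
finger_gap: 0.0427
```

Run:
```python
from h import *
st=sensors.state(); im=get_image("wrist"); save("w2",im); print(st["position"],st["finger_gap"])
import json; json.dump({k:np.array(v).tolist() for k,v in st.items()},open("w2.json","w"))
C=cam("wrist",st)
for c,a,r,_ in blobs(im,"red",60):
  b=cv2.boxPoints(r); print(c.round(1),a,b.round(0).tolist(),onz(C,c,.11).round(3))
```

```text
[0.47690407 0.22385328 0.35177013] 0.042690566570406534
[271.2 182.1] 983 [[263.0, 139.0], [274.0, 138.0], [280.0, 226.0], [268.0, 226.0]] [0.518 0.279 0.11 ]
[365.3 178.3] 858 [[359.0, 219.0], [361.0, 138.0], [372.0, 138.0], [369.0, 219.0]] [0.498 0.173 0.11 ]
[327.1 275.7] 906 [[277.0, 280.0], [277.0, 271.0], [375.0, 271.0], [375.0, 280.0]] [0.391 0.243 0.11 ]
[325.3 299.3] 874 [[281.0, 295.0], [372.0, 295.0], [372.0, 304.0], [281.0, 304.0]] [0.36  0.253 0.11 ]
```

View pics/w2.png

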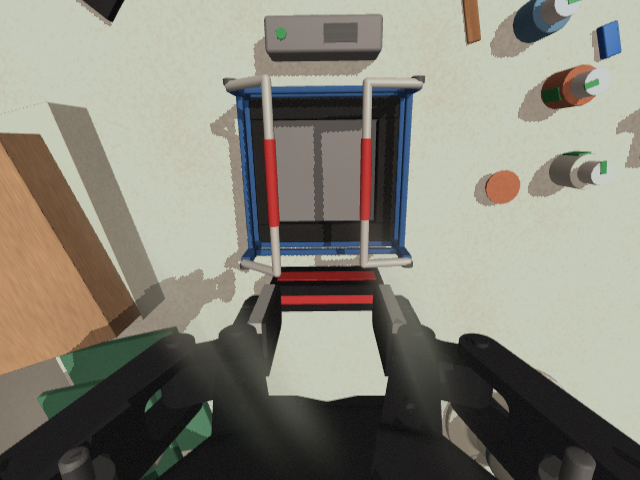

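Run:
```python
from h import *
import json
s2=json.load(open("w2.json")); C2=cam("wrist",s2)
s1=dict(s2); s1["position"]=[.4315,.0682,.3511]; C1=cam("wrist",s1)
L=two(C1,(114.8,173.7),C2,(271.2,182.1)); Rr=two(C1,(219.8,170.7),C2,(365.3,178.3)); print("L",L,"R",Rr)
print("L ends dir",np.degrees(np.arctan2(*( onz(C2,(268.5,138.5),L[0][2])-onz(C2,(274,226),L[0][2]))[1::-1])))
print("R ends dir",np.degrees(np.arctan2(*( onz(C2,(366.5,138),Rr[0][2])-onz(C2,(365,219),Rr[0][2]))[1::-1])))
h=[onz(C2,q,.11) for q in ((229,84),(419,79),(409,262),(243,263))]; print(np.round(h,4),np.mean(h,0))
for a,b in ((0,3),(1,2)): d=h[a]-h[b]; print(np.linalg.norm(d),np.degrees(np.arctan2(d[1],d[0])))
for a,b in ((0,1),(3,2)): d=h[a]-h[b]; print(np.linalg.norm(d),np.degrees(np.arctan2(d[1],d[0]))-90)
l=onz(C2,(327,299.3),.08); print("line mid",l, l+.165*np.array([np.cos(np.radians(13.3)),-np.sin(np.radians(13.3)),0]))
th=np.radians(-13.3);c=np.array([.508,.2216]);X=np.array([np.cos(th),np.sin(th)]);Y=np.array([-X[1],X[0]])
for p in (L,Rr): print((p[0][:2]-c)@X,(p[0][:2]-c)@Y)
```

```text
L (array([0.52116438, 0.27261075, 0.14405612]), np.float64(0.0005632004211808771)) R (array([0.49886298, 0.17373112, 0.11877051]), np.float64(0.0002501626559947289))
L ends dir -12.426155379141072
R ends dir -12.54421188902096
[[0.6281 0.294  0.11  ]
 [0.5863 0.097  0.11  ]
 [0.3852 0.1409 0.11  ]
 [0.4313 0.3403 0.11  ]] [0.50774306 0.21807378 0.11      ]
0.20219774293264778 -13.216622641156375
0.2057643164217248 -12.317354408118664
0.2014078062820227 -11.99925463850245
0.20459305438506484 -13.010009942823501
line mid [0.34488355 0.25428922 0.08      ] [0.50545807 0.21633102 0.08      ]
0.00107629003892608 0.05267104251899777
0.002120270307239191 -0.04868695222063272
```

```bash
cat >> h.py <<'E'
CC=np.array([.5075,.2185]);CY=-12.7
def cr(x,y):
    t=np.radians(CY);return CC+x*np.array([np.cos(t),np.sin(t)])+y*np.array([-np.sin(t),np.cos(t)])
E
python3 - <<'E'
from h import *
go(.499,.174,.100,CY-90)
a=np.radians([9.2,20,35,50,65,80,95,110,125,140,155,170,180]);
print(np.c_[np.diff(-55*np.cos(a))/40,np.diff(-55*np.sin(a))/40].round(3).tolist())
E
```

```text
now [0.4769 0.2238 0.3519] yaw -103.44 q6 0.6 t 5.62 gap 0.0425 F [-0.7  0.7 -0.8]
turn z units -0.002  (rv [-0.0001  0.0001 -0.002 ] ) shift units [ 1.093 -0.813  6.297]
[[0.065, -0.25], [0.166, -0.318], [0.243, -0.265], [0.303, -0.193], [0.342, -0.108], [0.359, -0.016], [0.35, 0.078], [0.318, 0.166], [0.265, 0.243], [0.193, 0.303], [0.108, 0.342], [0.021, 0.239]]
```

send_rows([
  [[0.55,-0.41,0.5],[0,0,-0.002],0.5],
  [[0.54,-0.4,0.8],[0,0,0],0.5],
  [[0,0,1],[0,0,0],0.5],
  [[0,0,1],[0,0,0],0.5],
  [[0,0,1],[0,0,0],0.5],
  [[0,0,0.8],[0,0,0],0.5],
  [[0,0,0.6],[0,0,0],0.5],
  [[0,0,0.4],[0,0,0],0.5],
  [[0,0,0.2],[0,0,0],0.5],
])

```text
time: 6.75
position: [0.4984, 0.1741, 0.0989]
orientation: [-0.624, 0.781, 0.0, -0.0]
contact_force: [0.1, -0.4, -0.1]
finger_gap: 0.0427
```

Run:
```python
from h import *
go(.499,.174,.100,CY-90)
im=get_image("wrist"); save("w3",im)
```

```text
now [0.4984 0.1741 0.0989] yaw -102.71 q6 0.72 t 6.75 gap 0.0427 F [ 0.1 -0.4 -0.1]
turn z units -0.0  (rv [ 0.0001 -0.0001 -0.    ] ) shift units [ 0.    -0.014 -0.027]
```

View pics/w3.png

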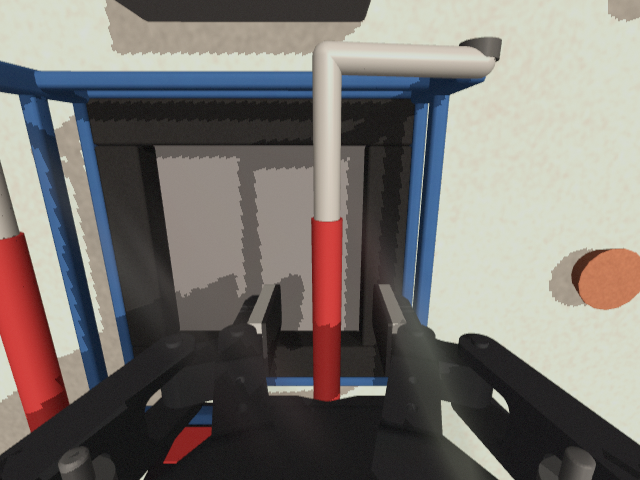

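Bar (column ~327) sits centred between the pads (265–390). Close and swing out.

send_rows([
  [[0,0,0],[0,0,0],0],
  [[0,0,0],[0,0,0],0],
  [[0,0,0],[0,0,0],0],
  [[0,0,0],[0,0,0],0],
  [[0.065,0,-0.25],[0,0,0],0],
  [[0.166,0,-0.318],[0,0,0],0],
  [[0.243,0,-0.265],[0,0,0],0],
])

```text
time: 7.68
position: [0.496, 0.1607, 0.1335]
orientation: [-0.625, 0.781, 0.002, 0.004]
contact_force: [1.7, 11.4, -2.8]
finger_gap: 0.0098
```

send_rows([
  [[0.303,0,-0.193],[0,0,0],0],
  [[0.342,0,-0.108],[0,0,0],0],
  [[0.359,0,-0.016],[0,0,0],0],
  [[0.35,0,0.078],[0,0,0],0],
])

```text
time: 8.18
position: [0.4874, 0.1069, 0.148]
orientation: [-0.626, 0.78, -0.001, 0.008]
contact_force: [0.3, 4.2, 18.4]
finger_gap: 0.0097
```

send_rows([
  [[0.318,0,0.166],[0,0,0],0],
  [[0.265,0,0.243],[0,0,0],0],
  [[0.193,0,0.303],[0,0,0],0],
])

```text
time: 8.55
position: [0.4795, 0.0736, 0.1172]
orientation: [-0.625, 0.78, -0.002, 0.004]
contact_force: [2.0, -3.2, 13.9]
finger_gap: 0.0096
```

send_rows([
  [[0.108,0,0.342],[0,0,0],0],
  [[0.021,0,0.239],[0,0,0],0],
  [[0,0,0],[0,0,0],0],
])

```text
time: 8.93
position: [0.4778, 0.067, 0.0921]
orientation: [-0.625, 0.78, -0.003, 0.002]
contact_force: [8.9, -10.5, 1.5]
finger_gap: 0.0095
```

Run:
```python
from h import *
go(.499,.174,.100,CY-90)
im=get_image("side"); save("s4",cv2.resize(im[130:260,190:400],None,fx=3.5,fy=3.5))
```

```text
now [0.4778 0.067  0.0921] yaw -102.6 q6 0.88 t 8.93 gap 0.0095 F [  8.9 -10.5   1.5]
turn z units 0.0003  (rv [-0.001  -0.0001  0.0003] ) shift units [-2.727  0.07  -0.199]
```

View pics/s4.png

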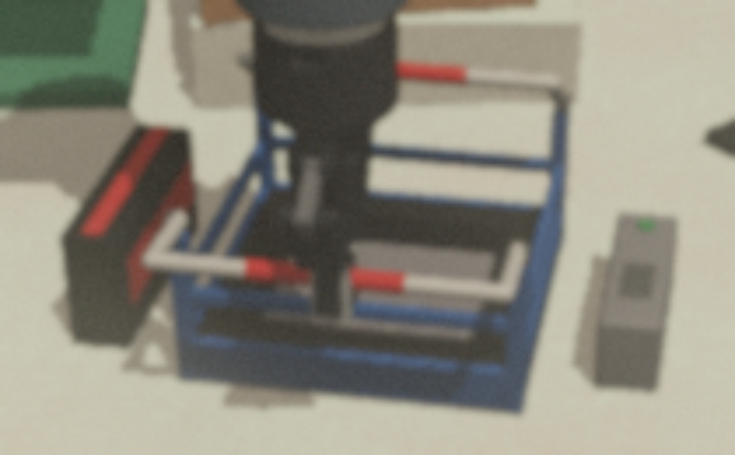

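send_rows([
  [[0,0,0.06],[0,0,0],0],
  [[0,0,0],[0,0,0],0.5],
  [[0,0,0],[0,0,0],0.5],
  [[0,0,0],[0,0,0],0.5],
  [[0,0,-0.7],[0,0,0],0.5],
  [[0,0,-1],[0,0,0],0.5],
  [[0,0,-1],[0,0,0],0.5],
  [[0,0,-0.5],[0,0,0],0.5],
  [[-1,0,0],[0,0,0],0.5],
  [[-1,0,0],[0,0,0],0.5],
  [[-1,0,0],[0,0,0],0.5],
  [[-1,0,0],[0,0,0],0.5],
])

```text
time: 10.48
position: [0.5098, 0.226, 0.216]
orientation: [-0.625, 0.781, 0.0, 0.0]
contact_force: [-0.2, 0.2, -0.0]
finger_gap: 0.0429
```

Run:
```python
from h import *
go(.521,.2726,.125,CY-90)
st=sensors.state();im=get_image("wrist"); save("w5",im)
C=cam("wrist",st)
for c,a,r,_ in blobs(im,"red",60): print(c.round(1),a,cv2.boxPoints(r).round(0).tolist(),onz(C,c,.144).round(3),onz(C,c,.11).round(3))
a=np.radians([37.5,50,65,80,95,110,125,140,155,170,180]);
print(np.c_[np.diff(55*np.cos(a))/40,np.diff(-55*np.sin(a))/40].round(3).tolist())
```

```text
now [0.5098 0.226  0.216 ] yaw -102.64 q6 0.65 t 10.47 gap 0.0429 F [-0.2  0.2 -0. ]
turn z units 0.0002  (rv [0.     0.     0.0002] ) shift units [-1.199 -0.017  2.274]
[538.1 237.9] 2053 [[519.0, 295.0], [539.0, 180.0], [558.0, 183.0], [537.0, 298.0]] [0.488 0.084 0.144] [0.473 0.065 0.11 ]
[254.9 238.6] 1919 [[242.0, 186.0], [261.0, 185.0], [267.0, 295.0], [248.0, 296.0]] [0.529 0.271 0.144] [0.521 0.281 0.11 ]
[326.4 350.6] 1865 [[273.0, 359.0], [273.0, 341.0], [380.0, 341.0], [380.0, 359.0]] [0.433 0.243 0.144] [0.41  0.248 0.11 ]
[326.7 388.5] 1420 [[267.0, 383.0], [386.0, 383.0], [386.0, 394.0], [267.0, 394.0]] [0.4   0.25  0.144] [0.372 0.256 0.11 ]
[[-0.207, -0.216], [-0.303, -0.193], [-0.342, -0.108], [-0.359, -0.016], [-0.35, 0.078], [-0.318, 0.166], [-0.265, 0.243], [-0.193, 0.303], [-0.108, 0.342], [-0.021, 0.239]]
```

View pics/w5.png

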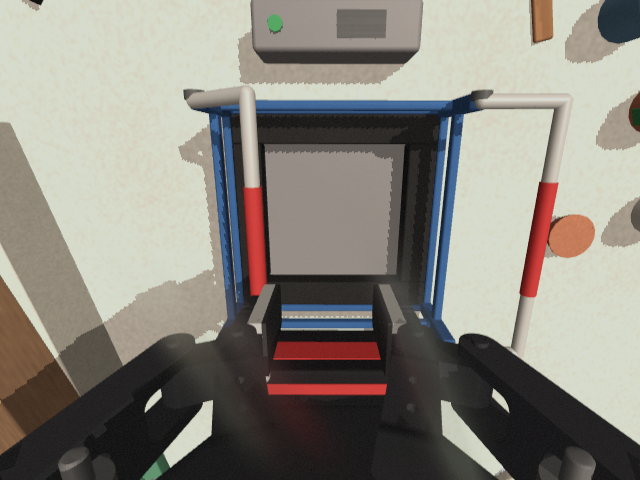

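send_rows([
  [[-0.6,0,0],[0,0,0],0.5],
  [[-0.6,0,0],[0,0,0],0.5],
  [[0,0,0.8],[0,0,0],0.5],
  [[0,0,0.8],[0,0,0],0.5],
  [[0,0,0.4],[0,0,0],0.5],
  [[0,0,0.28],[0,0,0],0.5],
  [[0,0,0],[0,0,0],0.5],
])

```text
time: 11.4
position: [0.5204, 0.2711, 0.1248]
orientation: [-0.625, 0.781, -0.0, -0.0]
contact_force: [-0.3, -1.4, 0.7]
finger_gap: 0.0428
```

Run:
```python
from h import *
go(.521,.2726,.125,CY-90)
im=get_image("wrist"); save("w6",im)
```

```text
now [0.5204 0.2711 0.1248] yaw -102.67 q6 0.6 t 11.4 gap 0.0428 F [-0.3 -1.4  0.7]
turn z units 0.0001  (rv [ 0.     -0.0001  0.0001] ) shift units [-0.039 -0.007 -0.006]
```

View pics/w6.png

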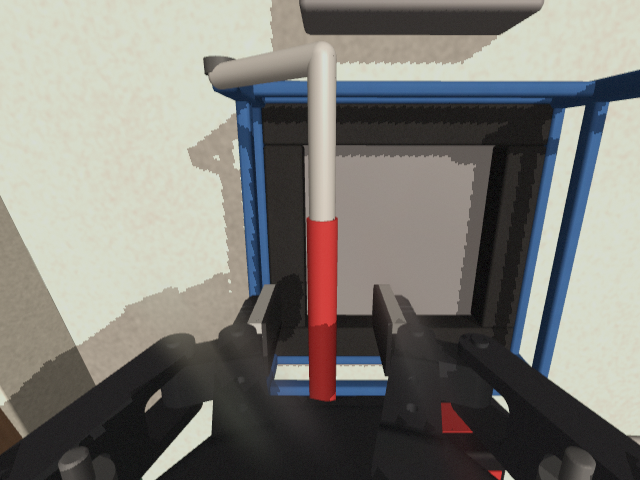

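send_rows([
  [[-0.04,0,0],[0,0,0],0],
  [[0,0,0],[0,0,0],0],
  [[0,0,0],[0,0,0],0],
  [[0,0,0],[0,0,0],0],
  [[-0.207,0,-0.216],[0,0,0],0],
  [[-0.303,0,-0.193],[0,0,0],0],
  [[-0.342,0,-0.108],[0,0,0],0],
])

```text
time: 12.32
position: [0.5274, 0.3002, 0.1479]
orientation: [-0.624, 0.781, -0.004, -0.004]
contact_force: [-1.9, -9.2, 9.4]
finger_gap: 0.0099
```

send_rows([
  [[-0.359,0,-0.016],[0,0,0],0],
  [[-0.35,0,0.078],[0,0,0],0],
  [[-0.318,0,0.166],[0,0,0],0],
  [[-0.265,0,0.243],[0,0,0],0],
])

```text
time: 12.82
position: [0.5397, 0.3548, 0.127]
orientation: [-0.625, 0.781, -0.001, -0.001]
contact_force: [-0.7, -7.3, 6.4]
finger_gap: 0.0098
```

send_rows([
  [[-0.193,0,0.303],[0,0,0],0],
  [[-0.108,0,0.342],[0,0,0],0],
  [[-0.021,0,0.239],[0,0,0],0],
  [[0,0,0.03],[0,0,0],0],
])

```text
time: 13.32
position: [0.5431, 0.3694, 0.0906]
orientation: [-0.625, 0.781, -0.0, 0.001]
contact_force: [0.2, -1.3, 6.0]
finger_gap: 0.0099
```

send_rows([
  [[0,0,0],[0,0,0],0.5],
  [[0,0,0],[0,0,0],0.5],
  [[0,0,0],[0,0,0],0.5],
  [[0,0,-0.8],[0,0,0],0.5],
  [[0,0,-1],[0,0,0],0.5],
  [[0,0,-1],[0,0,0],0.5],
  [[0,0,-1],[0,0,0],0.5],
  [[0,0,-1],[0,0,0],0.5],
  [[1,0,0],[0,0,0],0.5],
  [[1,0.2,0],[0,0,0],0.5],
  [[1,0.3,0],[0,0,0],0.5],
])

```text
time: 14.7
position: [0.496, 0.2551, 0.2818]
orientation: [-0.625, 0.781, 0.0, -0.0]
contact_force: [0.6, -0.6, 0.1]
finger_gap: 0.0429
```

Run:
```python
from h import *
st=sensors.state();im=get_image("wrist"); save("w7",im); print(st["position"],st["orientation"])
import json; json.dump({k:np.array(v).tolist() for k,v in st.items()},open("w7.json","w"))
C=cam("wrist",st)
for c,a,r,_ in blobs(im,"red",60): print(c.round(1),a,cv2.boxPoints(r).round(0).tolist(),onz(C,c,.11).round(3))
go(.53,-.08,.28,CY-90)
```

```text
[0.49597715 0.25511334 0.28183567] [-6.24701144e-01  7.80863918e-01  5.78520709e-05 -1.35042877e-04]
[196.1 198.8] 1257 [[184.0, 152.0], [198.0, 151.0], [208.0, 247.0], [195.0, 248.0]] [0.542 0.372 0.11 ]
[525.9 198.5] 1354 [[511.0, 246.0], [527.0, 150.0], [541.0, 152.0], [525.0, 248.0]] [0.474 0.065 0.11 ]
[334.5 305. ] 981 [[296.0, 299.0], [372.0, 299.0], [372.0, 311.0], [296.0, 311.0]] [0.404 0.267 0.11 ]
[332.6 335. ] 924 [[291.0, 340.0], [291.0, 330.0], [375.0, 330.0], [375.0, 340.0]] [0.369 0.276 0.11 ]
now [0.4939 0.2515 0.2833] yaw -102.75 q6 0.59 t 14.75 gap 0.0426 F [-2.9 -3.8 -0.2]
turn z units -0.0001  (rv [ 0.     -0.     -0.0001] ) shift units [ 7.886 -2.703  0.082]
```

View pics/w7.png

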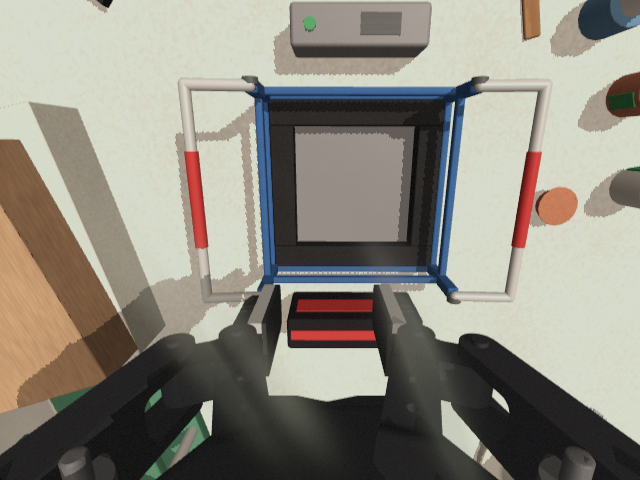

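Run:
```python
from h import *
st=sensors.state();print(np.abs(st["qvel"]).max());im=get_image("wrist")
save("w8",im)
C=cam("wrist",st);P=[]
for c,a,r,_ in blobs(im,"red",60): 
  b=cv2.boxPoints(r);b=b[np.argsort(b[:,1])];t=onz(C,b[:2].mean(0),.11);l=onz(C,b[2:].mean(0),.11)
  print(c.round(1),a,onz(C,c,.11).round(4),onz(C,c,.08).round(4),np.linalg.norm(t-l),np.degrees(np.arctan2(*(t-l)[1::-1])))
# floor
g=cv2.cvtColor(im,cv2.COLOR_RGB2GRAY); m=((g>95)&(g<200)).astype(np.uint8); hsv=cv2.cvtColor(im,cv2.COLOR_RGB2HSV)
n,l=cv2.connectedComponents(m); k=l[180,350]; pts=np.argwhere(l==k)[:,::-1].astype(np.float32); r=cv2.minAreaRect(pts); print(len(pts),r)
b=cv2.approxPolyDP(cv2.convexHull(pts.astype(int)),6,True).reshape(-1,2);print(b.tolist(),[onz(C,q,.006).round(4) for q in b], np.mean([onz(C,q,.006) for q in b],0))
```

```text
0.13623279498278668
[192.2 197.4] 1256 [0.5423 0.372  0.11  ] [0.5403 0.3849 0.08  ] 0.093465375110103 -12.51335830916735
[521.  196.9] 1331 [0.4736 0.0649 0.11  ] [0.465  0.0487 0.08  ] 0.09277391707269252 -12.753185900469349
[333. 304.] 1024 [0.4025 0.2647 0.11  ] [0.3873 0.2674 0.08  ] 0.013962851044497852 -12.405401268536654
[330.7 333.5] 873 [0.3686 0.2747 0.11  ] [0.3502 0.2784 0.08  ] 0.011076539227299299 -12.478363918229366
11355 ((346.5, 182.5), (109.0, 113.0), 0.0)
[[401, 136], [395, 238], [295, 239], [294, 129], [370, 126]] [array([0.5507, 0.146 , 0.006 ]), array([0.4255, 0.174 , 0.006 ]), array([0.4532, 0.3028, 0.006 ]), array([0.5869, 0.2701, 0.006 ]), array([0.5702, 0.1804, 0.006 ])] [0.51729056 0.21464391 0.006     ]
```

send_rows([
  [[0.95,-0.34,0],[0,0,0],0.6],
  [[0.95,-0.34,0],[0,0,0],0.6],
  [[0.95,-0.34,0],[0,0,0],0.6],
  [[0.95,-0.34,0],[0,0,0],0.6],
  [[0.95,-0.34,0],[0,0,0],0.6],
  [[0.95,-0.34,0],[0,0,0],0.6],
  [[0.95,-0.34,0],[0,0,0],0.6],
  [[0.95,-0.34,0],[0,0,0],0.6],
  [[0,0,0],[0,0,0],0.6],
  [[0,0,0],[0,0,0],0.6],
])

```text
time: 16.05
position: [0.5362, -0.0639, 0.2819]
orientation: [-0.625, 0.781, 0.0, 0.0]
contact_force: [0.3, 0.7, -0.2]
finger_gap: 0.0512
```

```bash
sed -i 's/^CC=.*/CC=np.array([.508,.2185]);CY=-12.55/' h.py
python3 - <<'E'
from h import *
st=sensors.state();print(st["position"],np.abs(st["qvel"]).max());im=get_image("wrist"); save("w9",im);np.save("w9.npy",im)
import json; json.dump({k:np.array(v).tolist() for k,v in st.items()},open("w9.json","w"))
C=cam("wrist",st)
for k in ("green","white"):
  for c,a,r,_ in blobs(im,k,30): print(k,c.round(1),a,[np.round(x,1) for x in r],onz(C,c,.07).round(4))
E
```

```text
[ 0.53615935 -0.06390594  0.2819067 ] 0.017951443760102662
green [334.2 113.8] 100 [array([333.9, 113.4]), array([ 7.3, 15.8]), np.float64(74.7)] [ 0.6307 -0.0933  0.07  ]
green [ 29.5 139. ] 104 [array([ 29.5, 139. ]), array([10., 11.]), np.float64(90.0)] [0.6752 0.2159 0.07  ]
green [366.6 200. ] 77 [array([366.7, 200.1]), array([ 5.1, 14.5]), np.float64(71.6)] [ 0.5381 -0.1089  0.07  ]
green [  3.2 440.3] 127 [array([  4.5, 439. ]), array([24.,  9.]), np.float64(90.0)] [0.3236 0.4323 0.07  ]
white [362.5 165.4] 145837 [array([319.5, 220. ]), array([440., 639.]), np.float64(90.0)] [ 0.5749 -0.1114  0.07  ]
white [143.2   7. ] 1035 [array([154.5,  10.5]), array([21., 89.]), np.float64(90.0)] [0.7598 0.0592 0.07  ]
white [325.  116.2] 535 [array([326.5, 115.5]), array([29., 27.]), np.float64(90.0)] [ 0.6305 -0.0838  0.07  ]
white [531.5 161.6] 167 [array([532.9, 162.8]), array([32.2,  9.8]), np.float64(3.4)] [ 0.5401 -0.2841  0.07  ]
white [564.7 197.5] 2481 [array([568.2, 197. ]), array([ 46.6, 114. ]), np.float64(76.8)] [ 0.4942 -0.317   0.07  ]
white [527.  172.9] 115 [array([529.
[... 699 characters left out ...]
 np.float64(73.7)] [0.4886 0.3375 0.07  ]
white [225.5 308.4] 59 [array([226., 310.]), array([14.,  6.]), np.float64(90.0)] [0.4474 0.0785 0.07  ]
white [  4.4 361. ] 45 [array([  5.5, 361.5]), array([ 5., 11.]), np.float64(90.0)] [0.4381 0.3697 0.07  ]
white [514.1 403.4] 82 [array([515., 404.]), array([21.2,  4.2]), np.float64(45.0)] [ 0.2335 -0.247   0.07  ]
white [176.4 443.3] 2106 [array([177.1, 448. ]), array([ 32.2, 102.9]), np.float64(37.5)] [0.2673 0.2052 0.07  ]
white [485.4 449.7] 1440 [array([480.6, 448.2]), array([97.1, 24.4]), np.float64(52.1)] [ 0.1642 -0.2037  0.07  ]
white [ 10.9 432.7] 154 [array([ 10.8, 431.8]), array([17.8, 10. ]), np.float64(56.3)] [0.3332 0.4159 0.07  ]
```

View pics/w9.png

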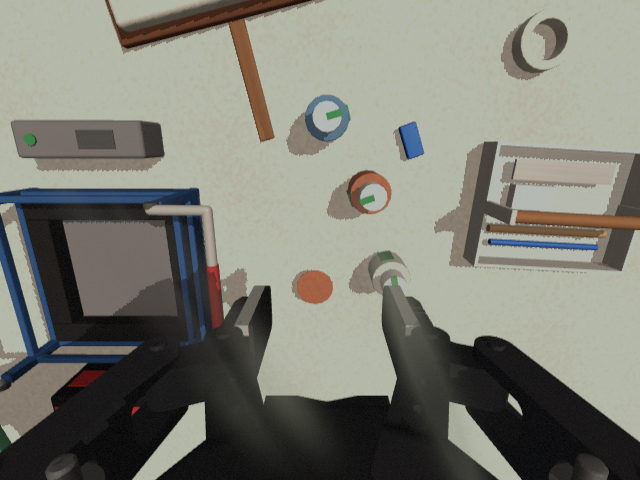

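```bash
cat >> h.py <<'E'
def marks(im,C,z=.07,roi=None,amin=25):
    out=[]
    for c,a,r,p in blobs(im,"green",amin,roi):
        W=np.array([onz(C,q,z)[:2] for q in p]); m=W.mean(0); u=np.linalg.svd(W-m)[2][0]
        s=(W-m)@u; out.append((m,np.degrees(np.arctan2(u[1],u[0])),np.ptp(s),a,c))
    return out
E
python3 - <<'E'
from h import *
import json
st=json.load(open("w9.json"));C=cam("wrist",st);im=np.load("w9.npy")
for o in marks(im,C): print(o)
i=cv2.resize(im[80:320,280:440],None,fx=3.5,fy=3.5,interpolation=cv2.INTER_CUBIC);save("w9c",i[:600*2][:, :])
save("w9c",cv2.resize(im[80:230,290:420],None,fx=4,fy=4,interpolation=cv2.INTER_CUBIC))
for n,q in (("B",(326.5,116)),("T",(374,197.5))): print(n,onz(C,q,.07))
E
```

```text
(array([ 0.63072742, -0.09331314]), np.float64(93.83300531174297), np.float64(0.015743621712145245), np.int32(100), array([334.22, 113.81]))
(array([0.67524052, 0.21590312]), np.float64(69.77877780789696), np.float64(0.01126133071316735), np.int32(104), array([ 29.53846154, 139.03846154]))
(array([ 0.53809872, -0.10889107]), np.float64(96.05338269888964), np.float64(0.015599159974380088), np.int32(77), array([366.63636364, 199.98701299]))
(array([0.32354161, 0.43230516]), np.float64(154.53579394789853), np.float64(0.04259943179122607), np.int32(127), array([  3.16535433, 440.26771654]))
B [ 0.6304106  -0.08531614  0.07      ]
T [ 0.53901551 -0.11711224  0.07      ]
```

View pics/w9c.png

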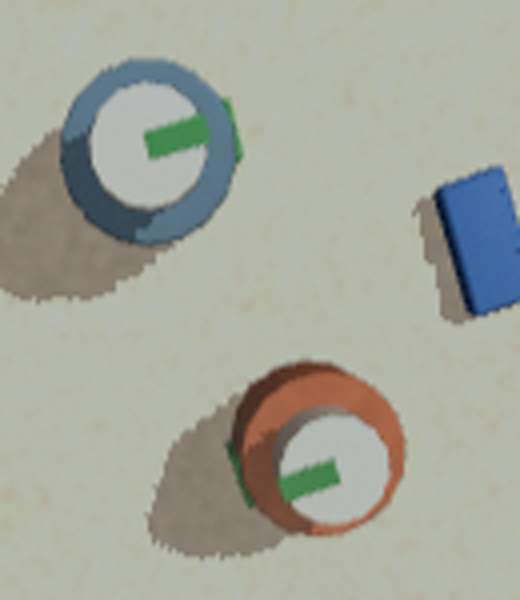

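Run:
```python
from h import *
go(.630,-.086,.047,-102.55)
```

```text
now [ 0.5361 -0.0636  0.282 ] yaw -102.64 q6 1.18 t 16.1 gap 0.0515 F [-0.3  0.3  0.5]
turn z units -0.0003  (rv [ 0.      0.     -0.0003] ) shift units [ 0.038 -2.412  5.875]
```

send_rows([
  [[0.02,-0.8,0.4],[0,0,0],0.6],
  [[0.02,-0.8,0.7],[0,0,0],0.6],
  [[0,-0.8,0.9],[0,0,0],0.6],
  [[0,-0.01,1],[0,0,0],0.6],
  [[0,0,0.9],[0,0,0],0.6],
  [[0,0,0.7],[0,0,0],0.6],
  [[0,0,0.4],[0,0,0],0.6],
  [[0,0,0],[0,0,0],0.6],
])

```text
time: 17.1
position: [0.6293, -0.0862, 0.0813]
orientation: [-0.625, 0.781, 0.001, -0.001]
contact_force: [-0.1, 0.2, 0.1]
finger_gap: 0.0513
```

Run:
```python
from h import *
go(.630,-.086,.047,-102.55)
save("w10",get_image("wrist"))
```

```text
now [ 0.6293 -0.0862  0.0813] yaw -102.61 q6 1.24 t 17.1 gap 0.0513 F [-0.1  0.2  0.1]
turn z units -0.0002  (rv [ 0.0003 -0.0001 -0.0002] ) shift units [-0.009 -0.016  0.859]
```

View pics/w10.png

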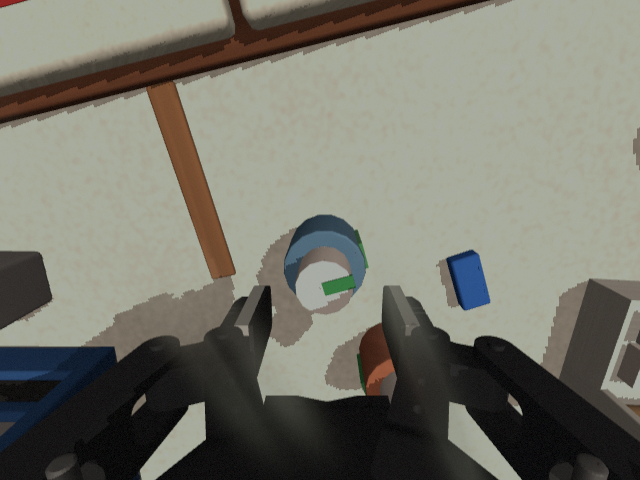

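send_rows([
  [[0,-0.01,0.45],[0,0,0],0.6],
  [[0,0,0.41],[0,0,0],0.6],
  [[0,0,0],[0,0,0],0.6],
  [[0,0,0],[0,0,0],0.6],
  [[0,0,0],[0,0,0],0],
  [[0,0,0],[0,0,0],0],
  [[0,0,0],[0,0,0],0],
  [[0,0,0],[0,0,0],0],
])

```text
time: 18.15
position: [0.6308, -0.087, 0.0487]
orientation: [-0.625, 0.781, -0.001, 0.001]
contact_force: [-0.2, 0.7, 5.2]
finger_gap: 0.0283
```

Run:
```python
from h import *
go(.630,-.086,.16,-102.55)
save("w11",get_image("wrist"))
```

```text
now [ 0.6308 -0.087   0.0487] yaw -102.65 q6 1.24 t 18.15 gap 0.0283 F [-0.2  0.7  5.2]
turn z units -0.0003  (rv [-0.0003  0.     -0.0003] ) shift units [-0.02   0.025 -2.782]
```

View pics/w11.png

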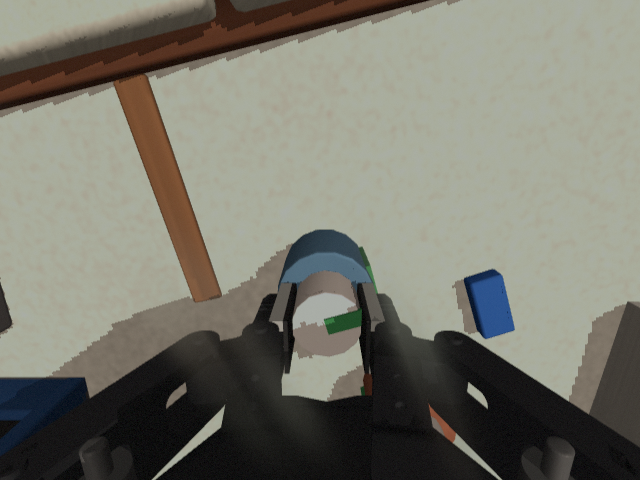

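send_rows([
  [[0,0,-0.5],[0,0,0],0],
  [[0,0,-0.8],[0,0,0.0269],0],
  [[0,0,-0.8],[0,0,0.0269],0],
  [[0,0,-0.8],[0,0,0.0269],0],
  [[0,0,-0.8],[0,0,0.0269],0],
  [[0,0,0],[0,0,0.0269],0],
  [[0,0,0],[0,0,0.0269],0],
  [[0,0,0],[0,0,0.0269],0],
  [[0,0,0],[0,0,0.0269],0],
  [[0,0,0],[0,0,0.0269],0],
  [[0,0,0],[0,0,0.0269],0],
  [[0,0,0],[0,0,0.0269],0],
])

```text
time: 19.7
position: [0.6296, -0.0869, 0.1947]
orientation: [0.255, 0.967, -0.0, -0.001]
contact_force: [-0.0, 0.8, 0.1]
finger_gap: 0.0282
```

Run:
```python
from h import *
st=sensors.state()
x,y=cr(.038,.038); print(x,y); go(x,y,.0555,151)
im=get_image("wrist"); save("w12",im); C=cam("wrist",st)
for o in marks(im,C,z=st["position"][2]-.0487+.07,roi=(250,200,150,200),amin=15): print(o)
```

```text
0.5533491341311424 0.2473349793403022
now [ 0.6296 -0.0869  0.1947] yaw 150.48 q6 -0.62 t 19.7 gap 0.0282 F [-0.   0.8  0.1]
turn z units -0.0015  (rv [-0.0001 -0.0003 -0.0015] ) shift units [5.718 6.384 3.48 ]
(array([ 0.60328373, -0.0992444 ]), np.float64(84.49002463973088), np.float64(0.005265965254762608), np.int32(40), array([369.15, 269.55]))
(array([ 0.62282419, -0.08405327]), np.float64(-9.051285051831567), np.float64(0.016448836727116105), np.int32(563), array([344.07104796, 321.30373002]))
```

View pics/w12.png

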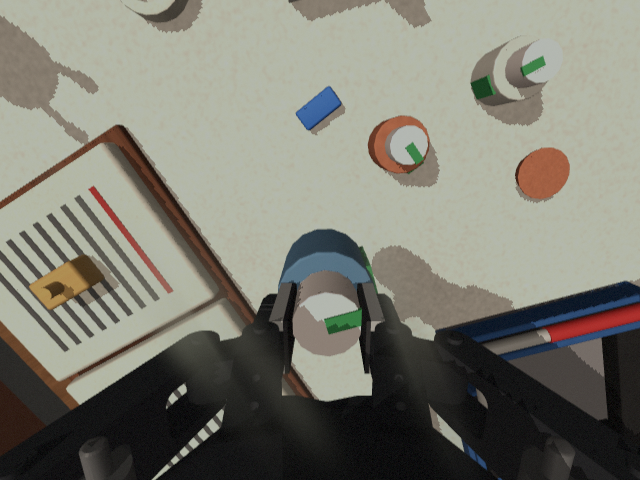

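Run:
```python
from h import *
im=cv2.imread("pics/w12.png")[:,:,::-1]; save("w12c",cv2.resize(im[270:370,270:400],None,fx=6,fy=6,interpolation=cv2.INTER_CUBIC))
```

```text
(no output)
```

View pics/w12c.png

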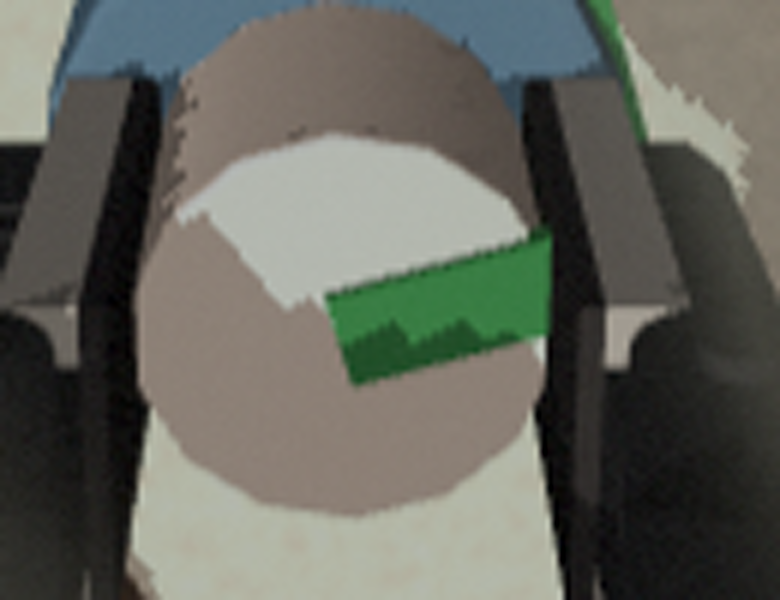

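Run:
```python
from h import *
st=sensors.state(); C=cam("wrist",st); z=st["position"][2]-.0487+.07
f=lambda x,y:onz(C,(x/6+270-.42,y/6+270-.42),z)
for a,b in (((330,296),(550,235)),((355,385),(545,335)),((355,385),(330,296))):
  d=f(*b)-f(*a); print(np.degrees(np.arctan2(d[1],d[0])))
```

```text
167.32802195708953
166.72881261152216
-105.8533919884382
```

send_rows([
  [[0,0,0],[0,0,-0.0014],0],
  [[0.572,0.638,0],[0,0,0],0],
  [[0.572,0.638,0],[0,0,0],0],
  [[0.572,0.638,0],[0,0,0],0],
  [[0.572,0.638,0],[0,0,0],0],
  [[0.572,0.638,0],[0,0,0],0],
  [[0.572,0.638,0],[0,0,0],0],
  [[0.572,0.638,0],[0,0,0],0],
  [[0.572,0.638,0],[0,0,0],0],
  [[0.572,0.638,0],[0,0,0],0],
  [[0.572,0.638,0],[0,0,0],0],
  [[0,0,0],[0,0,0],0],
])

```text
time: 21.25
position: [0.5511, 0.2487, 0.1951]
orientation: [0.245, 0.97, -0.0, -0.0]
contact_force: [-0.2, -0.1, -0.4]
finger_gap: 0.0284
```

send_rows([
  [[0,0,0],[0,0,0],0],
  [[0,0,0.6],[0,0,0],0],
  [[0,0,0.8],[0,0,0],0],
  [[0,0,0.8],[0,0,0],0],
  [[0,0,0.6],[0,0,0],0],
])

```text
time: 21.88
position: [0.5518, 0.2452, 0.0823]
orientation: [0.248, 0.969, -0.001, -0.0]
contact_force: [-0.0, -0.3, -0.1]
finger_gap: 0.0282
```

Run:
```python
from h import *
x,y=cr(.038,.038); go(x,y,.0555,150.95)
save("w13",get_image("wrist"))
```

```text
now [0.5518 0.2452 0.0823] yaw 151.31 q6 -1.18 t 21.88 gap 0.0282 F [-0.  -0.3 -0.1]
turn z units 0.001  (rv [-0.0002 -0.0001  0.001 ] ) shift units [-0.009  0.066  0.671]
```

View pics/w13.png

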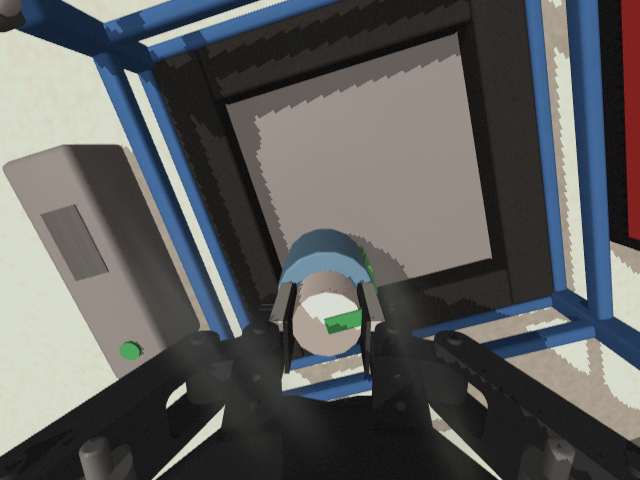

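send_rows([
  [[0,0.05,0.3],[0,0,0.001],0],
  [[0,0,0.25],[0,0,0],0],
  [[0,0,0.1],[0,0,0],0],
  [[0,0,0.02],[0,0,0],0],
  [[0,0,0],[0,0,0],0],
])

```text
time: 22.55
position: [0.5531, 0.2487, 0.0574]
orientation: [0.251, 0.968, 0.0, 0.0]
contact_force: [-0.4, 0.1, -0.4]
finger_gap: 0.0279
```

Run:
```python
from h import *
x,y=cr(.038,.038); go(x,y,.0555,150.95)
```

```text
now [0.5531 0.2487 0.0574] yaw 150.96 q6 -1.19 t 22.55 gap 0.0279 F [-0.4  0.1 -0.4]
turn z units 0.0  (rv [0.0001 0.0001 0.    ] ) shift units [-0.021 -0.027  0.048]
```

send_rows([
  [[0,0,0.06],[0,0,0],0],
  [[0,0,0.02],[0,0,0],0],
  [[0,0,0],[0,0,0],0],
])

```text
time: 22.92
position: [0.5534, 0.2488, 0.0547]
orientation: [0.251, 0.968, 0.001, 0.001]
contact_force: [-0.3, 0.3, 4.9]
finger_gap: 0.0285
```

Seated at the expected height. Release gently and rise.

send_rows([
  [[0,0,0],[0,0,0],0.5],
  [[0,0,0],[0,0,0],0.5],
  [[0,0,0],[0,0,0],0.5],
  [[0,0,-0.5],[0,0,0],0.6],
  [[0,0,-1],[0,0,0],0.6],
  [[0,0,-1],[0,0,0],0.6],
  [[0,0,-1],[0,0,0],0.6],
  [[0,0,-1],[0,0,0],0.6],
  [[0,0,0],[0,0,0],0.6],
])

```text
time: 24.05
position: [0.5544, 0.2492, 0.2376]
orientation: [0.251, 0.968, 0.003, 0.003]
contact_force: [-0.5, -0.0, 0.0]
finger_gap: 0.0512
```

Run:
```python
from h import *
st=sensors.state()
im=get_image("wrist"); save("w14",im);save("w14c",cv2.resize(im[0:330,180:560],None,fx=2,fy=2)[:600]); C=cam("wrist",st);print(st["position"])
for o in marks(im,C,z=.076): print(o)
```

```text
[0.55443922 0.24916324 0.23764255]
(array([0.5294853 , 0.24484697]), np.float64(78.16359400667592), np.float64(0.01821486307536009), np.int32(31), array([348.25806452, 204.06451613]))
(array([0.54686093, 0.25057115]), np.float64(-12.875044066581976), np.float64(0.015844097054660288), np.int32(108), array([334.75925926, 218.23148148]))
(array([0.66719166, 0.22774003]), np.float64(-2.314112826852716), np.float64(0.010603652223911079), np.int32(93), array([214.87096774, 256.64516129]))
(array([0.33217988, 0.46151223]), np.float64(-4.251856278913569), np.float64(0.033879874240596006), np.int32(177), array([622.84180791, 296.62711864]))
(array([0.35344418, 0.51624995]), np.float64(90.68566349342186), np.float64(0.12691721711812168), np.int32(430), array([615.99302326, 346.11860465]))
(array([0.34648998, 0.57210818]), np.float64(80.52326727207318), np.float64(0.017280359652401385), np.int32(27), array([636.22222222, 382.81481481]))
```

View pics/w14.png

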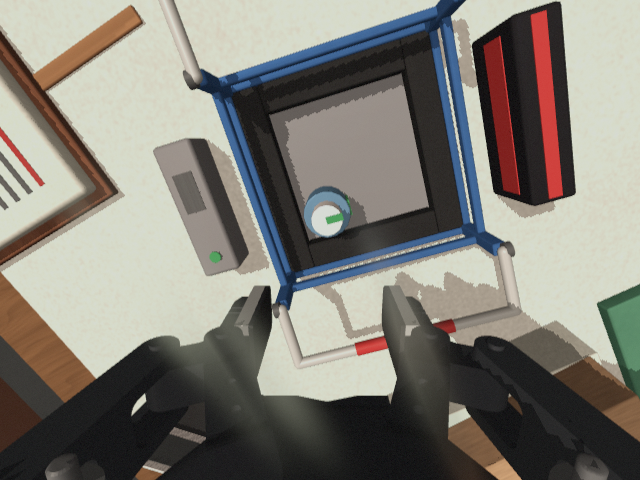

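Run:
```python
from h import *
go(.539,-.117,.12,151)
```

```text
now [0.5534 0.2489 0.2352] yaw 150.95 q6 -1.19 t 24.1 gap 0.0513 F [-0.5  0.5 -0.8]
turn z units -0.0001  (rv [ 0.0005  0.0002 -0.0001] ) shift units [-4.119 -8.175  2.879]
```

send_rows([
  [[-0.41,-0.817,0],[0,0,0],0.6],
  [[-0.41,-0.817,0],[0,0,0],0.6],
  [[-0.41,-0.817,0],[0,0,0],0.6],
  [[-0.41,-0.817,0],[0,0,0],0.6],
  [[-0.41,-0.817,0],[0,0,0],0.6],
  [[-0.41,-0.817,0],[0,0,0],0.6],
  [[-0.41,-0.817,0],[0,0,0],0.6],
  [[-0.41,-0.817,0.3],[0,0,0],0.6],
  [[-0.41,-0.817,0.6],[0,0,0],0.6],
  [[-0.41,-0.817,0.6],[0,0,0],0.6],
  [[0,0,0.3],[0,0,0],0.6],
  [[0,0,0],[0,0,0],0.6],
])

```text
time: 25.6
position: [0.5365, -0.1167, 0.16]
orientation: [0.251, 0.968, -0.0, -0.002]
contact_force: [-0.1, -0.4, 0.3]
finger_gap: 0.0513
```

Run:
```python
from h import *
st=sensors.state(); print(np.abs(st["qvel"]).max())
im=get_image("wrist"); save("w15",im); C=cam("wrist",st);go(.539,-.117,.047,151)
for o in marks(im,C,z=.07): print(o)
```

```text
0.04241558797903539
now [ 0.5373 -0.1164  0.1613] yaw 150.98 q6 -0.58 t 25.65 gap 0.051 F [-0.3  0.5  0.8]
turn z units -0.0001  (rv [-0.0001 -0.0002 -0.0001] ) shift units [-0.044  0.008  2.857]
(array([ 0.43695377, -0.12165081]), np.float64(-1.7038184879924283), np.float64(0.016049136834007), np.int32(229), array([448.32751092, 171.31441048]))
(array([ 0.46136797, -0.13166946]), np.float64(96.57800890030705), np.float64(0.018167073338048473), np.int32(175), array([410.10857143, 175.84      ]))
(array([ 0.53872422, -0.1084833 ]), np.float64(97.13727651964093), np.float64(0.01572907465530046), np.int32(176), array([328.66477273, 254.89204545]))
```

View pics/w15.png

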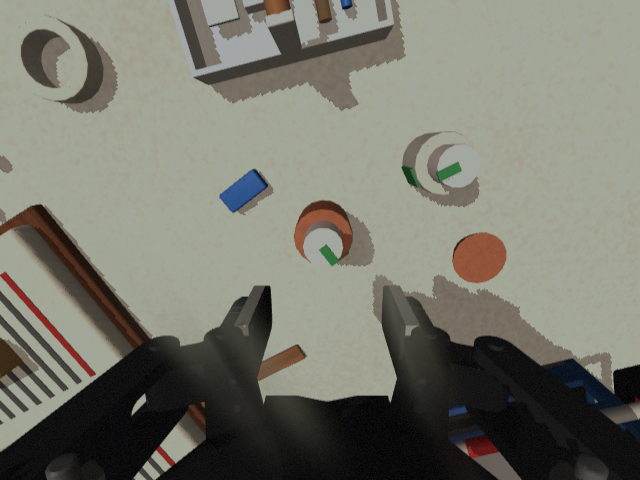

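send_rows([
  [[-0.05,0,0.7],[0,0,0],0.6],
  [[0,0,0.8],[0,0,0],0.6],
  [[0,0,0.7],[0,0,0],0.6],
  [[0,0,0.4],[0,0,0],0.6],
  [[0,0,0.24],[0,0,0],0.6],
  [[0,0,0],[0,0,0],0.6],
  [[0,0,0],[0,0,0],0],
  [[0,0,0],[0,0,0],0],
  [[0,0,0],[0,0,0],0],
  [[0,0,0],[0,0,0],0],
])

```text
time: 26.9
position: [0.5401, -0.1178, 0.0493]
orientation: [0.251, 0.968, 0.0, 0.001]
contact_force: [-1.5, 1.0, 5.9]
finger_gap: 0.0282
```

Run:
```python
from h import *
go(.539,-.117,.047,151)
im=get_image("wrist");save("w16",cv2.resize(im[200:400,200:460],None,fx=3,fy=3,interpolation=cv2.INTER_CUBIC))
```

```text
now [ 0.5401 -0.1178  0.0493] yaw 150.97 q6 -0.58 t 26.9 gap 0.0282 F [-1.5  1.   5.9]
turn z units -0.0001  (rv [ 0.0002  0.0003 -0.0001] ) shift units [0.032 0.004 0.058]
```

View pics/w16.png

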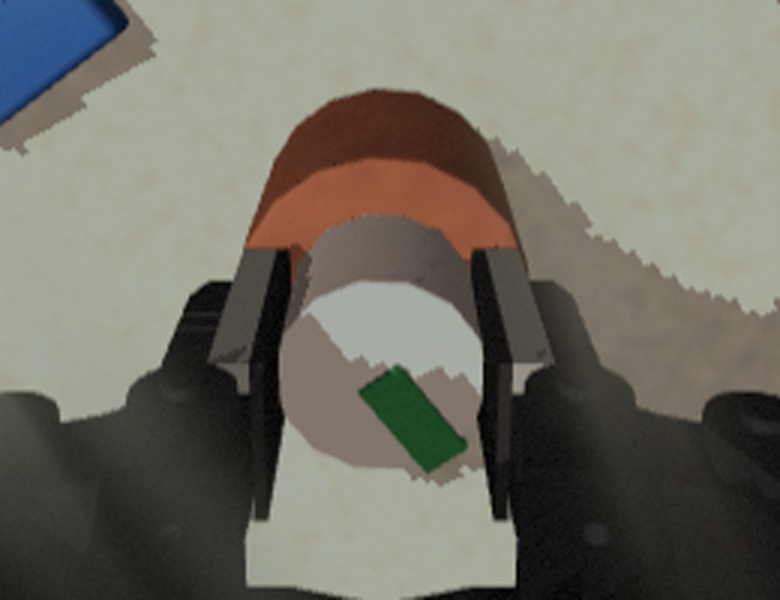

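Run:
```python
from h import *
st=sensors.state(); C=cam("wrist",st)
f=lambda x,y:onz(C,(x/3+200-.33,y/3+200-.33),.07)
for a,b in (((398,366),(467,443)),((358,390),(430,473))):
  d=f(*b)-f(*a); print(np.degrees(np.arctan2(d[1],d[0])),f(*b),f(*a))
```

```text
99.7829267005513 [ 0.53496266 -0.10137081  0.07      ] [ 0.53763247 -0.1168549   0.07      ]
98.26562679541975 [ 0.5418868  -0.09954711  0.07      ] [ 0.54431402 -0.1162553   0.07      ]
```

send_rows([
  [[0,0,-0.5],[0,0,0],0],
  [[0,0,-0.8],[0,0,-0.0241],0],
  [[0,0,-0.8],[0,0,-0.0241],0],
  [[0,0,-0.8],[0,0,-0.0241],0],
  [[0,0,-0.8],[0,0,-0.0241],0],
  [[0,0,0],[0,0,-0.0241],0],
  [[0,0,0],[0,0,-0.0241],0],
  [[0,0,0],[0,0,-0.0241],0],
  [[0,0,0],[0,0,-0.0241],0],
  [[0,0,0],[0,0,0],0],
])

```text
time: 28.2
position: [0.5391, -0.1178, 0.1959]
orientation: [-0.344, 0.939, 0.0, -0.0]
contact_force: [-0.4, -0.5, -1.2]
finger_gap: 0.0279
```

Run:
```python
from h import *
x,y=cr(.038,-.038); print(x,y); go(x,y,.0555,220.5)
st=sensors.state(); C=cam("wrist",st); im=get_image("wrist");save("w17",cv2.resize(im[200:400,200:460],None,fx=3,fy=3,interpolation=cv2.INTER_CUBIC))
for o in marks(im,C,z=st["position"][2]+.0207): print(o)
```

```text
0.5368349793403023 0.1731508658688576
now [ 0.5391 -0.1178  0.1959] yaw -139.73 q6 0.63 t 28.2 gap 0.0279 F [-0.4 -0.5 -1.2]
turn z units -0.0006  (rv [ 0.0001 -0.     -0.0006] ) shift units [-4.681  5.569  3.511]
(array([ 0.51740418, -0.14947234]), np.float64(177.6151987238916), np.float64(0.00692813845836452), np.int32(105), array([417.06666667, 300.03809524]))
(array([ 0.5302155, -0.1145732]), np.float64(167.35866384412668), np.float64(0.016157866584911196), np.int32(558), array([337.05376344, 339.4390681 ]))
(array([ 6.25181598e-01, -2.79818799e-04]), np.float64(73.27462373927257), np.float64(0.005853114511007073), np.int32(102), array([  6.54901961, 390.32352941]))
```

View pics/w17.png

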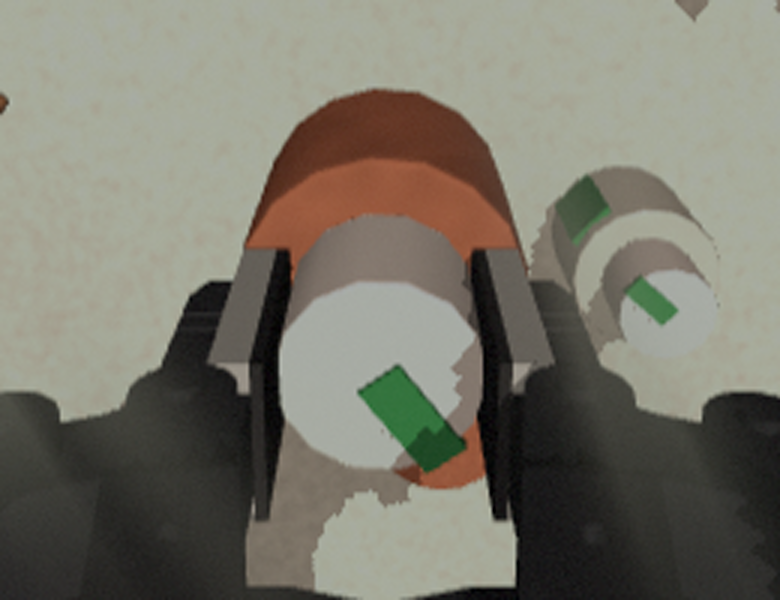

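send_rows([
  [[-0.585,0.696,0],[0,0,0],0],
  [[-0.585,0.696,0],[0,0,0],0],
  [[-0.585,0.696,0],[0,0,0],0],
  [[-0.585,0.696,0],[0,0,0],0],
  [[-0.585,0.696,0],[0,0,0],0],
  [[-0.585,0.696,0],[0,0,0],0],
  [[-0.585,0.696,0],[0,0,0],0],
  [[-0.585,0.696,0],[0,0,0],0],
  [[0,0,0],[0,0,0],0],
  [[0,0,0.6],[0,0,0],0],
  [[0,0,0.8],[0,0,0],0],
  [[0,0,0.8],[0,0,0],0],
])

```text
time: 29.75
position: [0.5378, 0.1725, 0.1074]
orientation: [-0.344, 0.939, 0.0, 0.0]
contact_force: [0.2, -0.5, -0.8]
finger_gap: 0.0284
```

send_rows([
  [[0,0,0.5],[0,0,0],0],
  [[0,0,0.3],[0,0,0],0],
  [[0,0,0.1],[0,0,0],0],
  [[0,0,0],[0,0,0],0],
])

```text
time: 30.25
position: [0.5381, 0.1731, 0.0726]
orientation: [-0.345, 0.939, -0.0, 0.0]
contact_force: [0.6, 0.2, -1.3]
finger_gap: 0.0279
```

Run:
```python
from h import *
x,y=cr(.038,-.038); go(x,y,.0553,-139.73)
```

```text
now [0.5381 0.1731 0.0726] yaw -139.67 q6 0.12 t 30.25 gap 0.0279 F [ 0.6  0.2 -1.3]
turn z units 0.0002  (rv [-0.0001  0.0001  0.0002] ) shift units [0.024 0.022 0.434]
```

send_rows([
  [[0.02,0.02,0.25],[0,0,0],0],
  [[0,0,0.12],[0,0,0],0],
  [[0,0,0.06],[0,0,0],0],
  [[0,0,0.01],[0,0,0],0],
  [[0,0,0],[0,0,0],0],
])

```text
time: 30.88
position: [0.5364, 0.173, 0.0554]
orientation: [-0.345, 0.939, -0.0, -0.0]
contact_force: [-3.7, -0.8, 5.5]
finger_gap: 0.0281
```

send_rows([
  [[0,0,0],[0,0,0],0.5],
  [[0,0,0],[0,0,0],0.5],
  [[0,0,0],[0,0,0],0.5],
  [[0,0,-0.5],[0,0,0],0.6],
  [[0,0,-1],[0,0,0],0.6],
  [[0,0,-1],[0,0,0],0.6],
  [[0,0,-1],[0,0,0],0.6],
  [[0,0,-1],[0,0,0],0.6],
  [[0,0,0],[0,0,0.028],0.6],
  [[0,0,0],[0,0,0.028],0.6],
  [[0,0,0],[0,0,0.028],0.6],
  [[0,0,0],[0,0,0.028],0.6],
])

```text
time: 32.38
position: [0.5366, 0.1732, 0.2344]
orientation: [0.003, 1.0, -0.0, -0.0]
contact_force: [-0.1, 0.1, -0.4]
finger_gap: 0.0514
```

Run:
```python
from h import *
st=sensors.state()
im=get_image("wrist"); save("w18",im); C=cam("wrist",st);go(.4295,-.1214,.16,180)
for o in marks(im,C,z=.076): print(o)
```

```text
now [0.5366 0.1733 0.2344] yaw 179.31 q6 -0.6 t 32.42 gap 0.051 F [ 0.5 -0.4 -0.7]
turn z units -0.0019  (rv [-0.     -0.     -0.0019] ) shift units [ 2.677 -7.366  1.859]
(array([0.52730628, 0.17519891]), np.float64(168.3482596025999), np.float64(0.01553840327957507), np.int32(110), array([336.12727273, 224.56363636]))
(array([0.66852437, 0.22152979]), np.float64(-145.7157918382622), np.float64(0.009966010174245922), np.int32(83), array([190.81927711, 271.4939759 ]))
(array([0.53088975, 0.23284861]), np.float64(86.1673332897069), np.float64(0.023576745049291064), np.int32(39), array([332.25641026, 281.61538462]))
(array([0.54650117, 0.25103817]), np.float64(166.23565028935317), np.float64(0.016040211622814906), np.int32(96), array([316.59375, 298.5625 ]))
(array([0.31275615, 0.48726058]), np.float64(169.9896057457258), np.float64(0.013014434350953268), np.int32(27), array([514.2962963 , 477.25925926]))
```

View pics/w18.png

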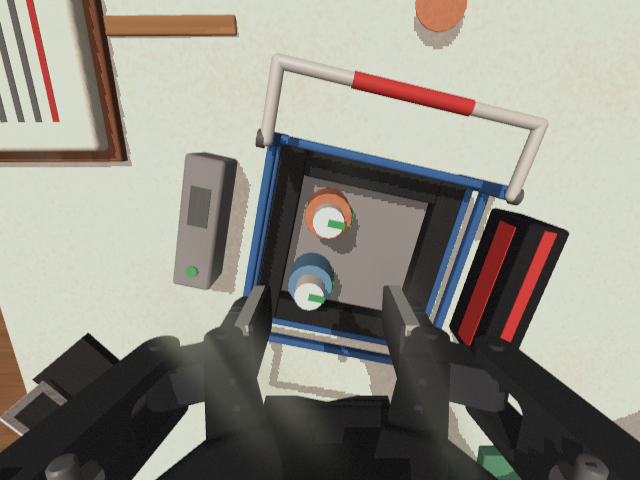

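send_rows([
  [[0.33,-0.92,0],[0,0,-0.002],0.6],
  [[0.33,-0.92,0],[0,0,0],0.6],
  [[0.33,-0.92,0],[0,0,0],0.6],
  [[0.33,-0.92,0],[0,0,0],0.6],
  [[0.33,-0.92,0],[0,0,0],0.6],
  [[0.33,-0.92,0],[0,0,0],0.6],
  [[0.33,-0.92,0.6],[0,0,0],0.6],
  [[0.33,-0.92,0.6],[0,0,0],0.6],
  [[0,0,0.6],[0,0,0],0.6],
  [[0,0,0],[0,0,0],0.6],
  [[0,0,0],[0,0,0],0.6],
])

```text
time: 33.8
position: [0.4352, -0.1223, 0.1636]
orientation: [-0.008, 1.0, -0.0, 0.001]
contact_force: [-0.1, 0.5, 0.9]
finger_gap: 0.0512
```

Run:
```python
from h import *
st=sensors.state()
im=get_image("wrist"); save("w19",im); C=cam("wrist",st);go(.4295,-.1214,.047,180)
for o in marks(im,C,z=.07): print(o)
```

```text
now [ 0.4354 -0.1222  0.1637] yaw -179.14 q6 -0.06 t 33.85 gap 0.051 F [-0.3 -0.3  1. ]
turn z units 0.0024  (rv [-0.0001  0.0003  0.0024] ) shift units [0.148 0.019 2.918]
(array([ 0.45100034, -0.1372773 ]), np.float64(-99.83795603018798), np.float64(0.012288075105183878), np.int32(32), array([305.09375, 222.78125]))
(array([ 0.43692293, -0.12146066]), np.float64(178.6134674463163), np.float64(0.01571182879359059), np.int32(179), array([324.01675978, 243.75418994]))
```

View pics/w19.png

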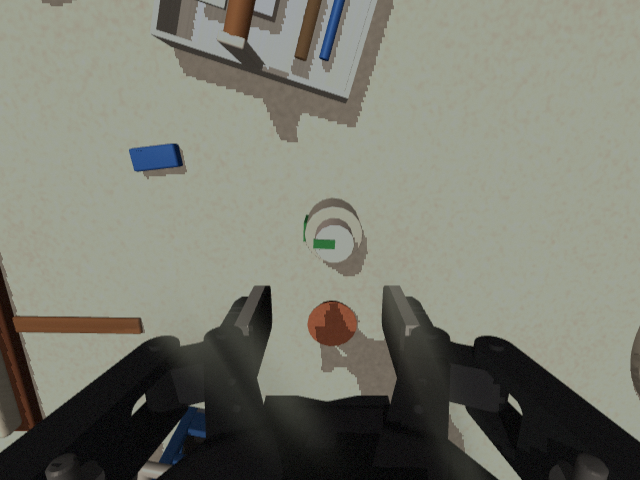

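send_rows([
  [[0.15,0.02,0.7],[0,0,0.0024],0.6],
  [[0,0,0.8],[0,0,0],0.6],
  [[0,0,0.75],[0,0,0],0.6],
  [[0,0,0.4],[0,0,0],0.6],
  [[0,0,0.24],[0,0,0],0.6],
  [[0,0,0],[0,0,0],0.6],
  [[0,0,0],[0,0,0],0],
  [[0,0,0],[0,0,0],0],
  [[0,0,0],[0,0,0],0],
  [[0,0,0],[0,0,0],0],
])

```text
time: 35.1
position: [0.4295, -0.1217, 0.048]
orientation: [0.001, 1.0, -0.0, 0.001]
contact_force: [-1.0, -0.1, 5.7]
finger_gap: 0.0278
```

Run:
```python
from h import *
go(.4295,-.1214,.047,180)
```

```text
now [ 0.4295 -0.1217  0.048 ] yaw 179.92 q6 -0.08 t 35.1 gap 0.0278 F [-1.  -0.1  5.7]
turn z units -0.0002  (rv [-0.      0.0004 -0.0002] ) shift units [0.001 0.008 0.026]
```

send_rows([
  [[0,0,-0.5],[0,0,0],0],
  [[0,0,-0.8],[0,0,0],0],
  [[0,0,-0.8],[0,0,-0.0276],0],
  [[0,0,-0.8],[0,0,-0.0276],0],
  [[0,0,-0.8],[0,0,-0.0276],0],
  [[0,0,0],[0,0,-0.0276],0],
  [[0,0,0],[0,0,-0.0276],0],
  [[0,0,0],[0,0,-0.0276],0],
  [[0,0,0],[0,0,-0.0276],0],
  [[0,0,0],[0,0,-0.0276],0],
  [[0,0,0],[0,0,-0.0276],0],
  [[0,0,0],[0,0,-0.0276],0],
])

```text
time: 36.6
position: [0.428, -0.1215, 0.1946]
orientation: [0.764, -0.646, -0.0, 0.0]
contact_force: [0.2, 0.1, -2.3]
finger_gap: 0.0285
```

send_rows([
  [[0,0,0],[0,0,-0.0276],0],
  [[0,0,0],[0,0,-0.0276],0],
  [[0,0,0],[0,0,-0.0276],0],
  [[0,0,0],[0,0,-0.0276],0],
  [[0,0,0],[0,0,-0.0276],0],
  [[0,0,0],[0,0,-0.0276],0],
  [[0,0,0],[0,0,-0.0276],0],
  [[0,0,0],[0,0,0],0],
  [[0,0,0],[0,0,0],0],
])

```text
time: 37.72
position: [0.4282, -0.1216, 0.1948]
orientation: [0.995, -0.099, -0.0, -0.0]
contact_force: [0.6, -0.5, -1.2]
finger_gap: 0.0281
```

Run:
```python
from h import *
x,y=cr(-.038,0); print(x,y); go(x,y,.055,-11.3)
st=sensors.state(); C=cam("wrist",st); im=get_image("wrist");save("w20",cv2.resize(im[200:400,200:460],None,fx=3,fy=3,interpolation=cv2.INTER_CUBIC))
for o in marks(im,C,z=st["position"][2]+.022): print(o)
```

```text
0.4709079432642777 0.2267570773954201
now [ 0.4282 -0.1216  0.1948] yaw -11.39 q6 2.87 t 37.73 gap 0.0281 F [ 0.6 -0.5 -1.2]
turn z units -0.0003  (rv [-0.      0.0001 -0.0003] ) shift units [-0.66  -8.75   3.494]
(array([ 0.41479168, -0.09580561]), np.float64(-117.31084592763546), np.float64(0.016706081695435214), np.int32(126), array([279.94444444, 271.91269841]))
(array([ 0.42125886, -0.12114165]), np.float64(-13.029326075382365), np.float64(0.014930996378273227), np.int32(560), array([309.66071429, 325.31964286]))
```

View pics/w20.png

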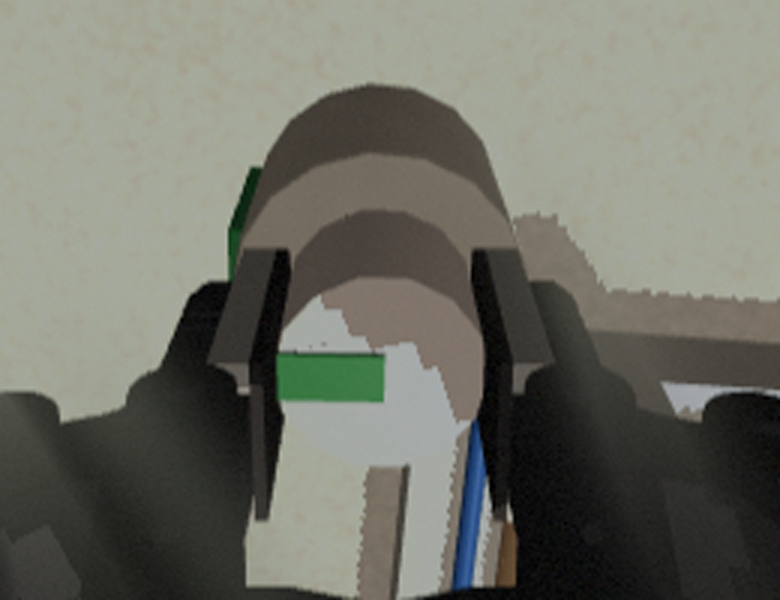

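send_rows([
  [[-0.066,-0.875,0],[0,0,0],0],
  [[-0.066,-0.875,0],[0,0,0],0],
  [[-0.066,-0.875,0],[0,0,0],0],
  [[-0.066,-0.875,0],[0,0,0],0],
  [[-0.066,-0.875,0],[0,0,0],0],
  [[-0.066,-0.875,0],[0,0,0],0],
  [[-0.066,-0.875,0],[0,0,0],0],
  [[-0.066,-0.875,0],[0,0,0],0],
  [[-0.066,-0.875,0],[0,0,0],0],
  [[-0.066,-0.875,0],[0,0,0],0],
  [[0,0,0],[0,0,0],0],
  [[0,0,0],[0,0,0],0],
])

```text
time: 39.28
position: [0.4703, 0.2265, 0.1947]
orientation: [0.995, -0.098, -0.0, 0.0]
contact_force: [-0.1, 0.4, -0.3]
finger_gap: 0.0282
```

Run:
```python
from h import *
x,y=cr(-.038,0); go(x,y,.055,-11.3)
save("w21",get_image("wrist"))
```

```text
now [0.4703 0.2265 0.1947] yaw -11.24 q6 2.2 t 39.27 gap 0.0282 F [-0.1  0.4 -0.3]
turn z units 0.0002  (rv [0.0001 0.0001 0.0002] ) shift units [ 0.014 -0.011  3.492]
```

View pics/w21.png

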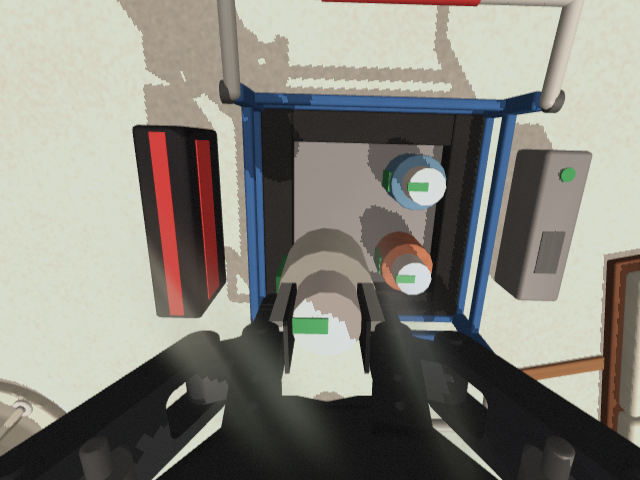

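send_rows([
  [[0,0,0.6],[0,0,0],0],
  [[0,0,0.8],[0,0,0],0],
  [[0,0,0.8],[0,0,0],0],
  [[0,0,0.6],[0,0,0],0],
  [[0,0,0.35],[0,0,0],0],
  [[0,0,0.2],[0,0,0],0],
  [[0,0,0.1],[0,0,0],0],
  [[0,0,0.04],[0,0,0],0],
  [[0,0,0.02],[0,0,0],0],
  [[0,0,0],[0,0,0],0],
])

```text
time: 40.58
position: [0.4706, 0.227, 0.0548]
orientation: [0.995, -0.097, 0.0, -0.0]
contact_force: [0.8, -0.1, -0.4]
finger_gap: 0.0279
```

send_rows([
  [[0,0,0.03],[0,0,0],0],
  [[0,0,0.02],[0,0,0],0],
  [[0,0,0],[0,0,0],0],
])

```text
time: 40.95
position: [0.4708, 0.2271, 0.054]
orientation: [0.995, -0.097, 0.001, -0.0]
contact_force: [-3.2, -0.9, 9.3]
finger_gap: 0.0278
```

send_rows([
  [[0,0,0],[0,0,0],0.5],
  [[0,0,0],[0,0,0],0.5],
  [[0,0,0],[0,0,0],0.5],
  [[0,0,-0.5],[0,0,0],0.5],
  [[0,0,-1],[0,0,0],0.5],
  [[0,0,-1],[0,0,0],0.5],
  [[0,0,-1],[0,0,0],0.5],
  [[0,0,-1],[0,0,0],0.5],
  [[0,0,-1],[0,0,0.0254],0.5],
  [[0,0,0],[0,0,0.0254],0.5],
  [[0,0,0],[0,0,0.0254],0.5],
  [[0,0,0],[0,0,0.0254],0.5],
])

```text
time: 42.45
position: [0.4704, 0.2268, 0.2724]
orientation: [0.913, -0.407, -0.0, 0.0]
contact_force: [-0.4, 0.7, -0.4]
finger_gap: 0.0425
```

send_rows([
  [[0,0,0],[0,0,0.0254],0.5],
  [[0,0,0],[0,0,0.0254],0.5],
  [[0,0,0],[0,0,0.0254],0.5],
  [[0,0,0],[0,0,0.0254],0.5],
  [[0,0,0],[0,0,0.0254],0.5],
  [[0,0,0],[0,0,0.0254],0.5],
  [[0,0,0],[0,0,0],0.5],
])

```text
time: 43.32
position: [0.4704, 0.2268, 0.2723]
orientation: [-0.626, 0.78, 0.0, -0.0]
contact_force: [0.2, -0.0, -0.7]
finger_gap: 0.0429
```

Run:
```python
from h import *
x,y=cr(0,.155);go(x,y,.2,CY-90);print(x,y,"R",cr(0,-.155))
st=sensors.state(); C=cam("wrist",st); im=get_image("wrist");save("w22",im)
for o in marks(im,C,z=.076): print(o)
for c,a,r,_ in blobs(im,"red",60): print(c.round(1),a,onz(C,c,.11).round(4))
```

```text
now [0.4704 0.2268 0.2723] yaw -102.55 q6 0.6 t 43.33 gap 0.0429 F [ 0.2 -0.  -0.7]
turn z units -0.0  (rv [ 0. -0. -0.] ) shift units [-3.877 -0.962  1.808]
0.5416801841128976 0.3697965472114989 R [0.47431982 0.06720345]
(array([0.66623374, 0.23051553]), np.float64(-101.8660104576739), np.float64(0.008831250490453899), np.int32(36), array([273.75      ,   1.30555556]))
(array([0.54658817, 0.25027032]), np.float64(165.02832478526054), np.float64(0.014427625790110497), np.int32(112), array([286. , 144.5]))
(array([0.5270118 , 0.17475642]), np.float64(165.04268366784612), np.float64(0.014457848507936917), np.int32(97), array([365.25773196, 147.42268041]))
(array([0.46248558, 0.22837637]), np.float64(163.3822576338186), np.float64(0.014319860181744845), np.int32(80), array([326.3   , 221.2875]))
(array([0.34585058, 0.53129007]), np.float64(99.24267023868342), np.float64(0.09417768238255547), np.int32(542), array([101.0202952 , 367.07195572]))
(array([0.33588481, 0.57968627]), np.float64(-130.87401242081233), np.float64(0.036887348123927896), np.int32(111), array([ 67.02702703, 381.26126
[... 1104 characters left out ...]
float64(0.05690798071379941), np.int32(152), array([ 15.35526316, 433.75      ]))
(array([0.21584696, 0.47101836]), np.float64(177.38016998280528), np.float64(0.03584540470171143), np.int32(85), array([184.83529412, 441.8       ]))
(array([0.18768431, 0.51246019]), np.float64(147.00564359172438), np.float64(0.04070999320724453), np.int32(102), array([162.2745098 , 463.45098039]))
(array([0.17403935, 0.53429321]), np.float64(137.5835971079567), np.float64(0.025946852201543726), np.int32(66), array([150.46969697, 473.81818182]))
[152.3 178.7] 1473 [0.5434 0.3725 0.11  ]
[498.5 179.6] 1449 [0.4743 0.0651 0.11  ]
[326.1 295.1] 1182 [0.3959 0.2434 0.11  ]
[326.4 325. ] 1014 [0.3626 0.2504 0.11  ]
```

View pics/w22.png

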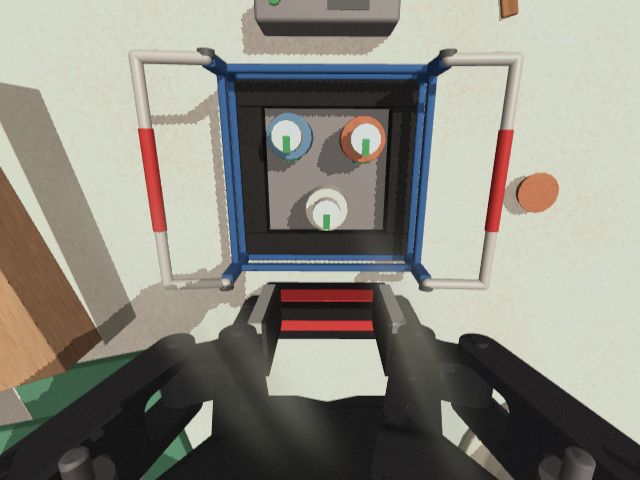

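send_rows([
  [[-0.97,-0.24,0],[0,0,0],0.5],
  [[-0.97,-0.24,0],[0,0,0],0.5],
  [[-0.97,-0.24,0],[0,0,0],0.5],
  [[-0.97,-0.24,0],[0,0,0],0.5],
  [[0,0,0.8],[0,0,0],0.5],
  [[0,0,1],[0,0,0],0.5],
  [[0,0,1],[0,0,0],0.5],
  [[0,0,0.8],[0,0,0],0.5],
  [[0,0,0.5],[0,0,0],0.5],
  [[0,0,0.4],[0,0,0],0.5],
  [[0,0,0],[0,0,0],0.5],
])

```text
time: 44.75
position: [0.5414, 0.3694, 0.0913]
orientation: [-0.625, 0.78, -0.0, -0.001]
contact_force: [-0.0, 0.2, 0.8]
finger_gap: 0.0431
```

Run:
```python
from h import *
go(.5425,.370,.0906,CY-90)
save("w23",get_image("wrist"))
a=np.radians([180,170,155,140,125,110,95,80,65,50,35,20,8,0]);
print(np.c_[np.diff(55*np.cos(a))/40,np.diff(-55*np.sin(a))/40].round(3).tolist())
```

```text
now [0.5414 0.3694 0.0913] yaw -102.56 q6 0.52 t 44.75 gap 0.0431 F [-0.   0.2  0.8]
turn z units -0.0  (rv [ 0.0002 -0.0003 -0.    ] ) shift units [-0.021 -0.024  0.017]
[[0.021, -0.239], [0.108, -0.342], [0.193, -0.303], [0.265, -0.243], [0.318, -0.166], [0.35, -0.078], [0.359, 0.016], [0.342, 0.108], [0.303, 0.193], [0.243, 0.265], [0.166, 0.318], [0.07, 0.279], [0.013, 0.191]]
```

View pics/w23.png

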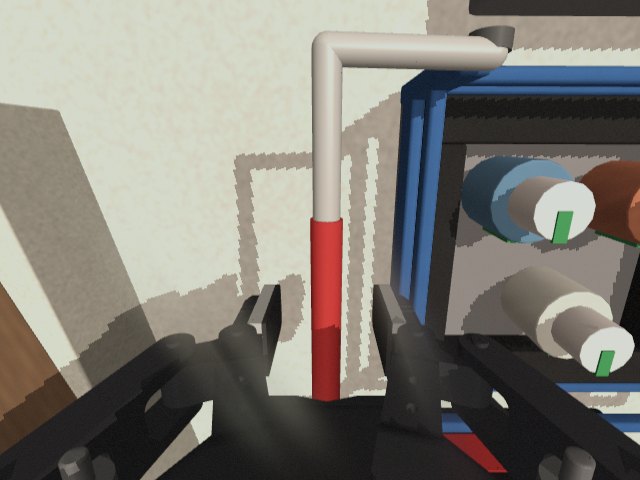

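send_rows([
  [[0,0,0],[0,0,0],0],
  [[0,0,0],[0,0,0],0],
  [[0,0,0],[0,0,0],0],
  [[0,0,0],[0,0,0],0],
  [[0.021,0,-0.239],[0,0,0],0],
  [[0.108,0,-0.342],[0,0,0],0],
  [[0.193,0,-0.303],[0,0,0],0],
])

```text
time: 45.68
position: [0.5393, 0.3574, 0.1271]
orientation: [-0.625, 0.781, 0.0, -0.0]
contact_force: [4.8, -0.6, -7.0]
finger_gap: 0.0099
```

send_rows([
  [[0.265,0,-0.243],[0,0,0],0],
  [[0.318,0,-0.166],[0,0,0],0],
  [[0.35,0,-0.078],[0,0,0],0],
  [[0.359,0,0.016],[0,0,0],0],
])

```text
time: 46.18
position: [0.5294, 0.3119, 0.1516]
orientation: [-0.626, 0.78, 0.002, 0.007]
contact_force: [-4.9, 6.9, 18.6]
finger_gap: 0.0099
```

send_rows([
  [[0.342,0,0.108],[0,0,0],0],
  [[0.303,0,0.193],[0,0,0],0],
  [[0.243,0,0.265],[0,0,0],0],
])

```text
time: 46.55
position: [0.5209, 0.2745, 0.1271]
orientation: [-0.625, 0.78, 0.001, 0.004]
contact_force: [-1.4, 7.1, 1.3]
finger_gap: 0.0096
```

send_rows([
  [[0.166,0,0.318],[0,0,0],0],
  [[0.07,0,0.279],[0,0,0],0],
  [[0.013,0,0.191],[0,0,0],0],
  [[0,0,0],[0,0,0],0],
])

```text
time: 47.05
position: [0.5181, 0.2627, 0.093]
orientation: [-0.625, 0.781, -0.0, 0.001]
contact_force: [1.5, -0.7, 0.0]
finger_gap: 0.0098
```

Run:
```python
from h import *
x,y=cr(0,.045);go(x,y,.091,CY-90)
```

```text
now [0.5181 0.2627 0.093 ] yaw -102.63 q6 0.61 t 47.05 gap 0.0098 F [ 1.5 -0.7  0. ]
turn z units -0.0002  (rv [-0.0001  0.0001 -0.0002] ) shift units [0.009 0.006 0.051]
```

send_rows([
  [[0,0,0.06],[0,0,0],0],
  [[0,0,0.03],[0,0,0],0],
  [[0,0,0],[0,0,0],0],
])

```text
time: 47.42
position: [0.5181, 0.2627, 0.09]
orientation: [-0.625, 0.781, -0.0, 0.001]
contact_force: [-0.7, -1.0, 5.5]
finger_gap: 0.0095
```

send_rows([
  [[0,0,0],[0,0,0],0.5],
  [[0,0,0],[0,0,0],0.5],
  [[0,0,0],[0,0,0],0.5],
  [[0,0,-0.7],[0,0,0],0.5],
  [[0,0,-1],[0,0,0],0.5],
  [[0,0,-1],[0,0,0],0.5],
  [[0,0,-0.3],[0,0,0],0.5],
  [[1,0,0],[0,0,0],0.5],
  [[1,0,0],[0,0,0],0.5],
  [[1,0,0],[0,0,0],0.5],
  [[1,0,0],[0,0,0],0.5],
  [[1,0,0],[0,0,0],0.5],
])

```text
time: 48.92
position: [0.4732, 0.0661, 0.2082]
orientation: [-0.625, 0.781, 0.0, -0.001]
contact_force: [0.3, -0.6, 0.4]
finger_gap: 0.0426
```

Run:
```python
from h import *
go(.4745,.0665,.091,CY-90)
st=sensors.state(); C=cam("wrist",st); im=get_image("wrist");save("w24",im)
for c,a,r,_ in blobs(im,"red",60): print(c.round(1),a,onz(C,c,.11).round(4))
```

```text
now [0.4732 0.0661 0.2082] yaw -102.62 q6 0.88 t 48.92 gap 0.0426 F [ 0.3 -0.6  0.4]
turn z units -0.0002  (rv [ 0.0002 -0.0001 -0.0002] ) shift units [-0.017 -0.029  2.93 ]
[ 57.2 238.9] 2377 [0.5186 0.2644 0.11  ]
[324.3 239.9] 1794 [0.4738 0.0673 0.11  ]
[126.5 353.1] 469 [0.4132 0.2517 0.11  ]
[156.6 395.2] 78 [0.3672 0.2424 0.11  ]
```

View pics/w24.png

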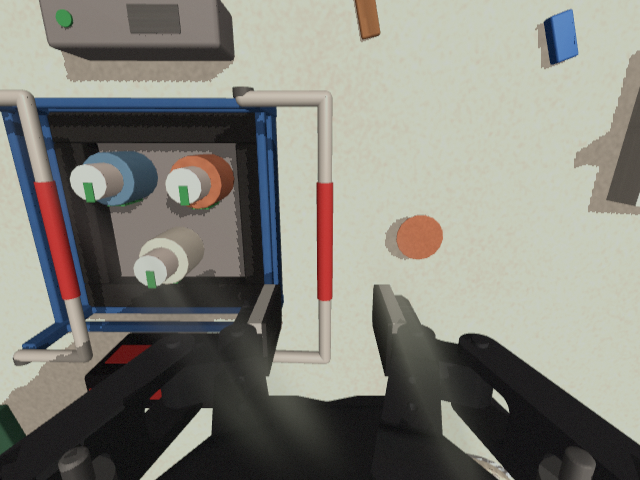

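send_rows([
  [[-0.02,-0.02,0.8],[0,0,0],0.5],
  [[0,0,0.9],[0,0,0],0.5],
  [[0,0,0.7],[0,0,0],0.5],
  [[0,0,0.4],[0,0,0],0.5],
  [[0,0,0.13],[0,0,0],0.5],
  [[0,0,0],[0,0,0],0.5],
  [[0,0,0],[0,0,0],0],
  [[0,0,0],[0,0,0],0],
  [[0,0,0],[0,0,0],0],
  [[0,0,0],[0,0,0],0],
])

```text
time: 50.22
position: [0.4752, 0.0673, 0.0922]
orientation: [-0.625, 0.781, -0.001, -0.0]
contact_force: [0.4, -4.4, 2.5]
finger_gap: 0.0101
```

send_rows([
  [[-0.021,0,-0.239],[0,0,0],0],
  [[-0.108,0,-0.342],[0,0,0],0],
  [[-0.193,0,-0.303],[0,0,0],0],
  [[-0.265,0,-0.243],[0,0,0],0],
])

```text
time: 50.72
position: [0.4797, 0.0875, 0.1374]
orientation: [-0.625, 0.781, -0.002, -0.003]
contact_force: [2.1, -13.7, -0.1]
finger_gap: 0.0094
```

send_rows([
  [[-0.318,0,-0.166],[0,0,0],0],
  [[-0.35,0,-0.078],[0,0,0],0],
  [[-0.359,0,0.016],[0,0,0],0],
  [[-0.342,0,0.108],[0,0,0],0],
])

```text
time: 51.22
position: [0.4924, 0.1432, 0.1428]
orientation: [-0.625, 0.781, -0.001, -0.0]
contact_force: [1.0, -10.8, 3.3]
finger_gap: 0.01
```

send_rows([
  [[-0.303,0,0.193],[0,0,0],0],
  [[-0.243,0,0.265],[0,0,0],0],
  [[-0.166,0,0.318],[0,0,0],0],
  [[-0.07,0,0.279],[0,0,0],0],
  [[-0.013,0,0.191],[0,0,0],0],
  [[0,0,0.03],[0,0,0],0],
  [[0,0,0],[0,0,0],0],
])

```text
time: 52.1
position: [0.4995, 0.1745, 0.0906]
orientation: [-0.625, 0.781, -0.001, -0.0]
contact_force: [3.2, -6.2, -0.7]
finger_gap: 0.0097
```

Run:
```python
from h import *
x,y=cr(0,-.045);go(x,y,.091,CY-90)
```

```text
now [0.4995 0.1745 0.0906] yaw -102.62 q6 0.72 t 52.1 gap 0.0097 F [ 3.2 -6.2 -0.7]
turn z units -0.0002  (rv [-0.0001 -0.0002 -0.0002] ) shift units [ 0.005  0.032 -0.009]
```

send_rows([
  [[0,0,0.04],[0,0,0],0],
  [[0,0,0],[0,0,0],0],
  [[0,0,0],[0,0,0],0.5],
  [[0,0,0],[0,0,0],0.5],
  [[0,0,0],[0,0,0],0.5],
  [[0,0,-0.7],[0,0,0],0.5],
  [[0,0,-1],[0,0,0],0.5],
  [[0,0,-1],[0,0,0],0.5],
  [[0,0,-1],[0,0,0],0.5],
  [[0,0,-1],[0,0,0],0.5],
  [[0,0,-0.5],[0,0,0],0.5],
  [[0,0,0],[0,0,0],0.5],
])

```text
time: 53.6
position: [0.4997, 0.1759, 0.2985]
orientation: [-0.625, 0.781, -0.0, 0.002]
contact_force: [0.5, -0.5, -0.7]
finger_gap: 0.0426
```

Run:
```python
from h import *
go(.47,-.2,.30,CY-90)
st=sensors.state(); C=cam("wrist",st); im=get_image("wrist");save("w25",im)
for o in marks(im,C,z=.076): print(o)
for c,a,r,_ in blobs(im,"red",60): print(c.round(1),a,onz(C,c,.11).round(4))
im=get_image("side");save("s25",im);np.save("s25.npy",im);im=get_image("scene");save("c25",im);np.save("c25.npy",im)
```

```text
now [0.4997 0.1759 0.2985] yaw -102.62 q6 0.72 t 53.6 gap 0.0426 F [ 0.5 -0.5 -0.7]
turn z units -0.0002  (rv [-0.0004  0.0004 -0.0002] ) shift units [ 9.333 -1.317 -0.038]
(array([0.67204892, 0.22654324]), np.float64(-140.85928248650836), np.float64(0.010926891418417772), np.int32(114), array([238.51754386,  52.10526316]))
(array([0.54624108, 0.2506971 ]), np.float64(166.29399596974815), np.float64(0.015290418694085454), np.int32(91), array([250.67032967, 183.04395604]))
(array([0.52709856, 0.17622022]), np.float64(166.51934895938967), np.float64(0.014188359965936372), np.int32(41), array([320.97560976, 185.34146341]))
(array([0.46111078, 0.22911131]), np.float64(168.10810996938338), np.float64(0.014686121934912614), np.int32(68), array([289.13235294, 251.22058824]))
(array([0.3230041 , 0.58983753]), np.float64(114.54926584837199), np.float64(0.24817728051316285), np.int32(1748), array([ 54.63157895, 401.78089245]))
(array([0.2936435, 0.4658036]), np.float64(142.47702560303978), np.float64(0.013333447589605639), np.int32(33), array([149.15151515, 403.45454545]))
(array([0.18977241, 0.48805985]), np.float64(126.81081749049353), np.float64(0.08250605572619822), np.int32(409), array([160.91442543, 464.43276284]))
[239.5 217.2] 1056 [0.5176 0.2631 0.11  ]
[328.4 217.2] 1030 [0.4979 0.1745 0.11  ]
[310.9 314.6] 742 [0.3939 0.2174 0.11  ]
[314.9 343.3] 745 [0.3573 0.2214 0.11  ]
```

View pics/w25.png

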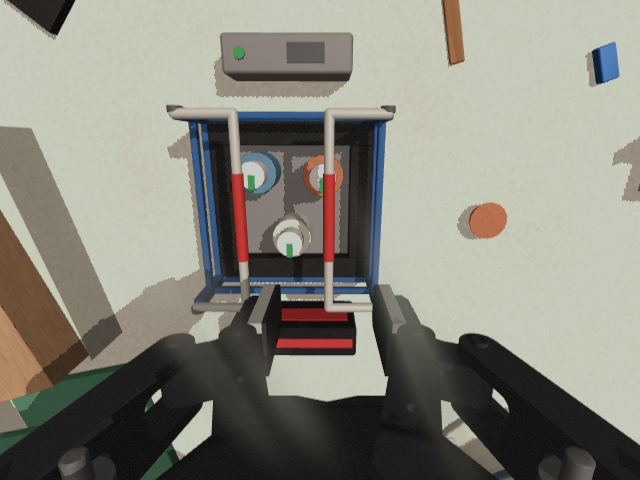

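View pics/s25.png

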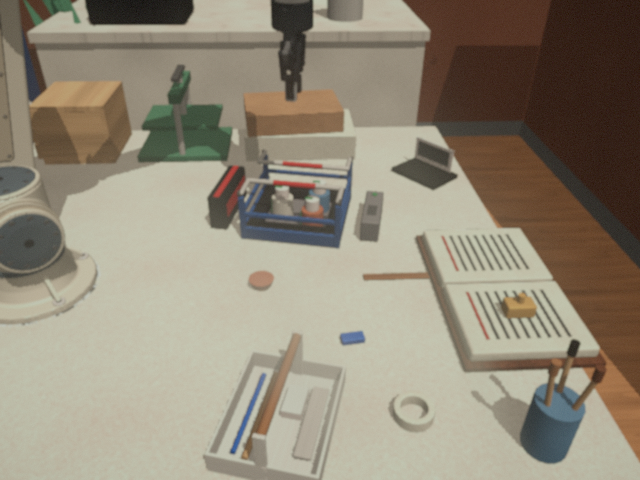

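send_rows([
  [[0.93,-0.13,0],[0,0,0],0.6],
  [[0.93,-0.13,0],[0,0,0],0.6],
  [[0.93,-0.13,0],[0,0,0],0.6],
  [[0.93,-0.13,0],[0,0,0],0.6],
  [[0.93,-0.13,0],[0,0,0],0.6],
  [[0.93,-0.13,0],[0,0,0],0.6],
  [[0.93,-0.13,0],[0,0,0],0.6],
  [[0.93,-0.13,0],[0,0,0],0.6],
  [[0.93,-0.13,0],[0,0,0],0.6],
  [[0.93,-0.13,0],[0,0,0],0.6],
  [[0,0,0],[0,0,0],0.6],
  [[0,0,0],[0,0,0],0.6],
])

```text
time: 55.25
position: [0.4682, -0.1988, 0.2961]
orientation: [-0.625, 0.781, 0.001, -0.0]
contact_force: [-0.2, -0.6, -0.2]
finger_gap: 0.051
```

Run:
```python
from h import *
st=sensors.state(); print(st["position"],st["orientation"],np.abs(st["qvel"]).max()); C=cam("wrist",st); im=get_image("wrist");save("w26",im);np.save("w26.npy",im)
import json; json.dump({k:np.array(v).tolist() for k,v in st.items()},open("w26.json","w"))
for c,a,r,_ in blobs(im,"brown",150): print(c.round(1),a,cv2.boxPoints(r).round(0).tolist(),onz(C,c,.085).round(4))
for n in ("scene","side"):
  for c,a,r,_ in blobs(np.load({"scene":"c25.npy","side":"s25.npy"}[n]),"brown",80): print(n,c.round(1),a,cv2.boxPoints(r).round(0).tolist())
```

```text
[ 0.46818936 -0.19881728  0.29606772] [-6.24865721e-01  7.80731760e-01  7.44820691e-04 -4.42768559e-04] 0.020381608373118483
[17.7  4.6] 402 [[-0.0, 0.0], [53.0, 0.0], [53.0, 14.0], [0.0, 14.0]] [0.7179 0.0359 0.085 ]
[128.7  52.8] 1673 [[102.0, 0.0], [116.0, -5.0], [156.0, 105.0], [141.0, 110.0]] [ 0.6585 -0.0485  0.085 ]
[634.7  98.1] 1719 [[630.0, 0.0], [639.0, 0.0], [639.0, 192.0], [630.0, 192.0]] [ 0.5119 -0.5207  0.085 ]
[458.5 183.7] 2170 [[372.0, 186.0], [372.0, 172.0], [543.0, 182.0], [543.0, 195.0]] [ 0.4658 -0.3418  0.085 ]
[ 29.  213.5] 1377 [[-1.0, 199.0], [45.0, 191.0], [52.0, 231.0], [6.0, 239.0]] [0.5355 0.117  0.085 ]
[431.  200.2] 798 [[373.0, 201.0], [373.0, 194.0], [489.0, 200.0], [489.0, 207.0]] [ 0.4547 -0.3111  0.085 ]
[205.4 256.8] 951 [[188.0, 241.0], [223.0, 241.0], [223.0, 273.0], [188.0, 273.0]] [ 0.4462 -0.0541  0.085 ]
scene [26.9 46.1] 5051 [[-0.0, 0.0], [89.0, 0.0], [89.0, 113.0], [0.0, 113.0]]
scene [104.5  42.4] 529 [[80.0, 3.0], [91.0, -2.0], [121.0, 69.0], [111.0, 73.0]]
scene [117.4  30.2] 233 [[104.0, 0.0], [109.0, -1.0], [132.0, 63.0], [127.0, 6
[... 2073 characters left out ...]
e [292.6 112.7] 3831 [[244.0, 93.0], [341.0, 89.0], [343.0, 131.0], [245.0, 135.0]]
side [566.6 266.1] 21961 [[444.0, 137.0], [603.0, 102.0], [679.0, 451.0], [520.0, 486.0]]
side [312.7 212.4] 147 [[302.0, 206.0], [322.0, 206.0], [322.0, 217.0], [302.0, 217.0]]
side [260.9 276.7] 115 [[249.0, 274.0], [270.0, 271.0], [272.0, 281.0], [251.0, 284.0]]
side [395.4 275.9] 260 [[364.0, 278.0], [364.0, 274.0], [428.0, 274.0], [428.0, 278.0]]
side [477.7 316.3] 91 [[466.0, 293.0], [468.0, 292.0], [488.0, 337.0], [486.0, 338.0]]
side [266.8 411.8] 565 [[251.0, 432.0], [272.0, 376.0], [285.0, 381.0], [264.0, 437.0]]
side [247.2 449.1] 104 [[241.0, 457.0], [249.0, 437.0], [254.0, 439.0], [247.0, 459.0]]
```

View pics/w26.png

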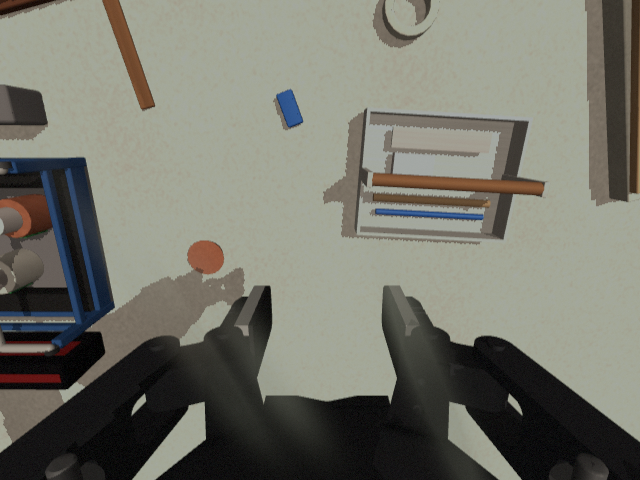

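Run:
```python
from h import *
import json
C=cam("wrist",json.load(open("w26.json")));A=cam("scene");B=cam("side")
im=np.load("c25.npy");save("c25c",cv2.resize(im[265:360,95:225],None,fx=6,fy=6,interpolation=cv2.INTER_CUBIC))
im=np.load("w26.npy");save("w26c",cv2.resize(im[90:250,340:560],None,fx=3.5,fy=3.5,interpolation=cv2.INTER_CUBIC))
print(two(C,(372.5,179.5),A,(198,282.5)),two(C,(543.5,188),A,(105,308.5)))
a,b=[onz(C,q,.092) for q in ((372.5,179.5),(543.5,188))];print(a,b,(a+b)/2,np.linalg.norm(a-b),np.degrees(np.arctan2(*(a-b)[1::-1])))
```

```text
(array([ 0.49075627, -0.25363301,  0.09174489]), np.float64(0.001347850084434812)) (array([ 0.44414346, -0.42464956,  0.09156613]), np.float64(0.0019377047609741454))
[ 0.49104227 -0.25297124  0.092     ] [ 0.44353074 -0.42526856  0.092     ] [ 0.4672865 -0.3391199  0.092    ] 0.17872803882328264 74.58363878075792
```

View pics/c25c.png

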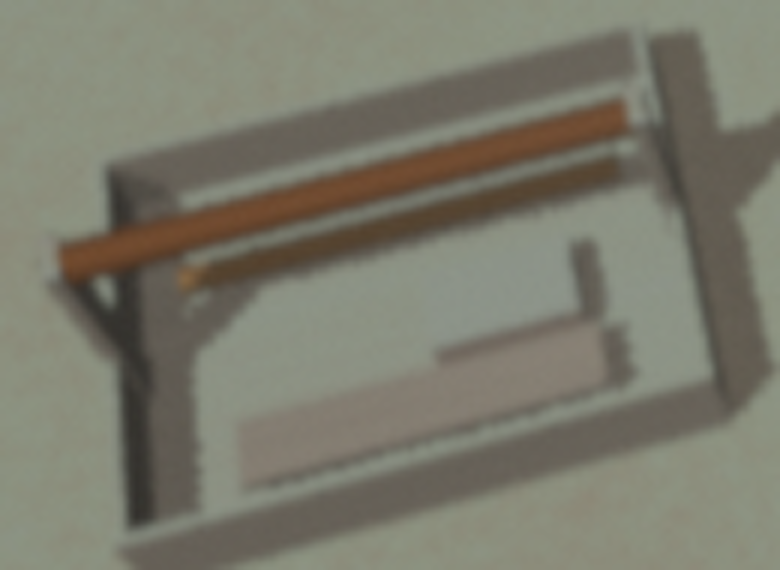

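View pics/w26c.png

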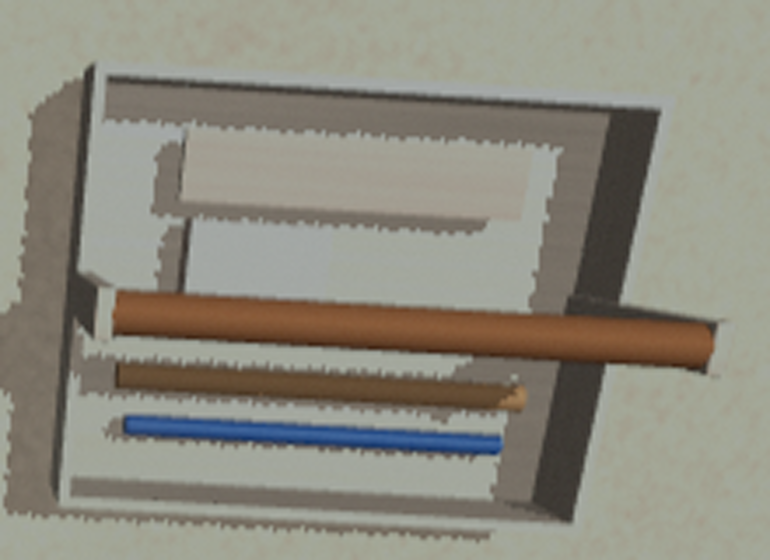

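send_rows([
  [[0,0,0],[0,0,0.0258],0.6],
  [[0,0,0],[0,0,0.0258],0.6],
  [[0,0,0],[0,0,0.0258],0.6],
  [[0,0,0],[0,0,0.0258],0.6],
  [[0,0,0],[0,0,0.0258],0.6],
  [[0,0,0],[0,0,0.0258],0.6],
  [[0,0,0],[0,0,0.0258],0.6],
  [[0,0,0],[0,0,0.0258],0.6],
  [[0,0,0],[0,0,0.0258],0.6],
  [[0,0,0],[0,0,0.0258],0.6],
  [[0,0,0],[0,0,0],0.6],
])

```text
time: 56.68
position: [0.4686, -0.1982, 0.2969]
orientation: [0.134, 0.991, 0.0, -0.0]
contact_force: [0.3, -0.2, -0.5]
finger_gap: 0.0517
```

Run:
```python
from h import *
go(.4673,-.339,.18,164.6)
```

```text
now [ 0.4686 -0.1982  0.2969] yaw 164.66 q6 -0.18 t 56.67 gap 0.0517 F [ 0.3 -0.2 -0.5]
turn z units 0.0002  (rv [ 0.     -0.      0.0002] ) shift units [-0.904 -3.403  2.922]
```

send_rows([
  [[-0.226,-0.85,0],[0,0,0],0.6],
  [[-0.226,-0.85,0.4],[0,0,0],0.6],
  [[-0.226,-0.85,0.7],[0,0,0],0.6],
  [[-0.226,-0.85,0.7],[0,0,0],0.6],
  [[0,0,0.7],[0,0,0],0.6],
  [[0,0,0.4],[0,0,0],0.6],
  [[0,0,0],[0,0,0],0.6],
  [[0,0,0],[0,0,0],0.6],
])

```text
time: 57.68
position: [0.4676, -0.3397, 0.182]
orientation: [0.134, 0.991, -0.0, 0.001]
contact_force: [1.3, -0.5, -0.3]
finger_gap: 0.0514
```

Run:
```python
from h import *
st=sensors.state();C=cam("wrist",st);im=get_image("wrist");save("w27",im)
go(.4673,-.339,.066,164.6)
for c,a,r,p in blobs(im,"brown",400): 
  print(c.round(1),a,cv2.boxPoints(r).round(0).tolist(),onz(C,c,.09).round(4))
```

```text
now [ 0.4676 -0.3398  0.1822] yaw 164.59 q6 0.09 t 57.73 gap 0.0515 F [0.1 0.2 0.5]
turn z units -0.0  (rv [-0.0001  0.0003 -0.    ] ) shift units [0.014 0.017 2.905]
[31.2 11.1] 726 [[-4.0, 17.0], [71.0, -11.0], [75.0, 0.0], [0.0, 28.0]] [ 0.6032 -0.5317  0.09  ]
[328.  230.2] 4281 [[319.0, 116.0], [339.0, 116.0], [339.0, 351.0], [319.0, 351.0]] [ 0.4637 -0.3492  0.09  ]
[359. 216.] 1491 [[351.0, 294.0], [357.0, 141.0], [367.0, 141.0], [361.0, 294.0]] [ 0.4393 -0.3535  0.09  ]
[ 55.4 371.1] 1609 [[-3.0, 378.0], [103.0, 351.0], [109.0, 375.0], [3.0, 402.0]] [ 0.7154 -0.292   0.09  ]
```

View pics/w27.png

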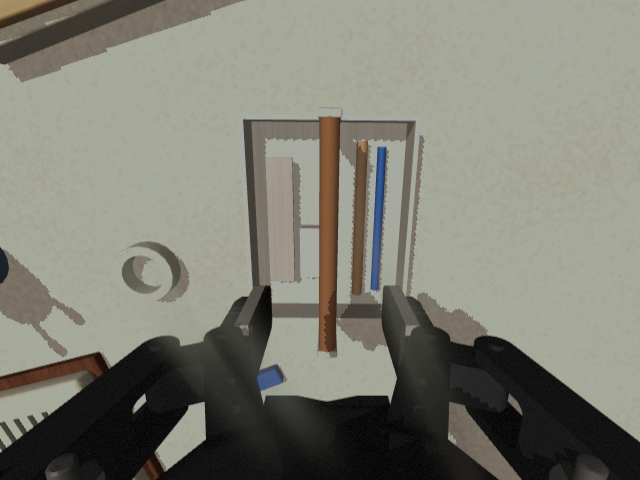

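Run:
```python
from h import *
st=sensors.state();C=cam("wrist",st)
a,b=[onz(C,q,.092) for q in ((330,116.5),(326.8,351))];print(a,b,(a+b)/2,np.linalg.norm(a-b),np.degrees(np.arctan2(*(b-a)[1::-1])))
c=[onz(C,q,.035) for q in ((243,120),(417,120))];print(c)
```

```text
[ 0.44203659 -0.42420923  0.092     ] [ 0.49140635 -0.2522138   0.092     ] [ 0.46672147 -0.33821151  0.092     ] 0.17894076908909454 73.98434431099382
[array([ 0.5103757, -0.4443658,  0.035    ]), array([ 0.37208893, -0.4063797 ,  0.035     ])]
```

send_rows([
  [[0,0,0.7],[0,0,0],0.6],
  [[0,0,0.8],[0,0,0],0.6],
  [[0,0,0.7],[0,0,0],0.6],
  [[0,0,0.4],[0,0,0],0.6],
  [[0,0,0.3],[0,0,0],0.6],
  [[0,0,0],[0,0,0],0.6],
  [[0,0,0],[0,0,0],0],
  [[0,0,0],[0,0,0],0],
  [[0,0,0],[0,0,0],0],
  [[0,0,0],[0,0,0],0],
  [[0,0,0],[0,0,0],0],
])

```text
time: 59.1
position: [0.4674, -0.3401, 0.066]
orientation: [0.135, 0.991, -0.0, 0.001]
contact_force: [-1.7, 0.8, 5.9]
finger_gap: 0.0121
```

Run:
```python
from h import *
go(.4673,-.339,.066,164.6);save("w28",get_image("wrist"))
```

```text
now [ 0.4674 -0.3401  0.066 ] yaw 164.5 q6 0.09 t 59.1 gap 0.0121 F [-1.7  0.8  5.9]
turn z units -0.0003  (rv [-0.0001  0.0002 -0.0003] ) shift units [0.01  0.025 0.001]
```

View pics/w28.png

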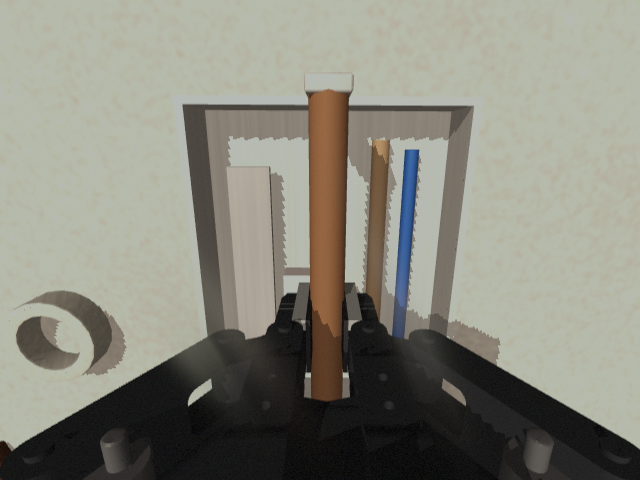

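send_rows([
  [[0,0,-0.2],[0,0,0],0],
  [[0,0,-0.3],[0,0,0],0],
  [[0,0,-0.5],[0,0,0],0],
  [[0,0,-0.8],[0,0,0],0],
  [[0,0,-0.9],[0,0,0],0],
  [[0,0,-0.9],[0,0,0],0],
  [[0,0,-0.9],[0,0,0],0],
  [[0,0,-0.5],[0,0,-0.0081],0],
  [[0,0,0],[0,0,0],0],
])

```text
time: 60.28
position: [0.4675, -0.3401, 0.2669]
orientation: [0.11, 0.994, -0.001, 0.002]
contact_force: [1.3, 0.0, -3.5]
finger_gap: 0.0121
```

Run:
```python
from h import *
x,y=cr(0,-.0012);go(x,y,.25,167.45);save("w29",get_image("wrist"))
im=get_image("side");save("s29",im)
```

```text
now [ 0.4675 -0.3401  0.2669] yaw 167.38 q6 0.14 t 60.27 gap 0.0121 F [ 1.3  0.  -3.5]
turn z units -0.0002  (rv [-0.0001  0.0006 -0.0002] ) shift units [ 2.047 13.822  0.421]
```

View pics/w29.png

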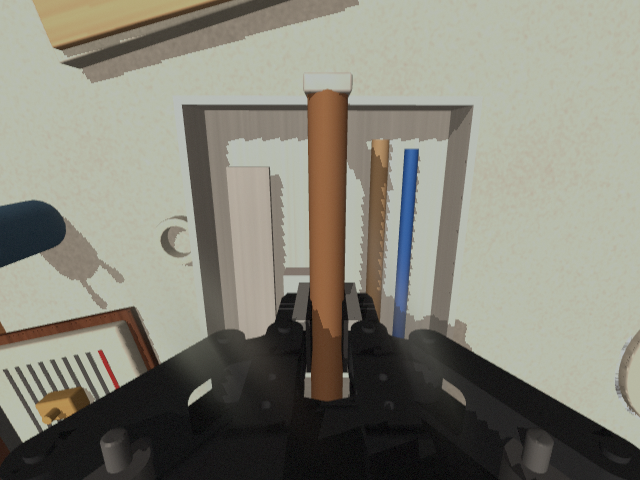

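View pics/s29.png

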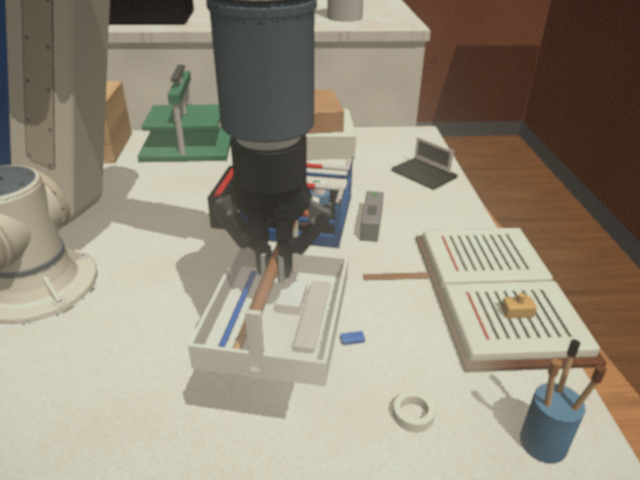

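send_rows([
  [[0.045,0.3,0],[0,0,0],0],
  [[0.09,0.6,0],[0,0,0],0],
  [[0.119,0.8,0],[0,0,0],0],
  [[0.119,0.8,0],[0,0,0],0],
  [[0.119,0.8,0],[0,0,0],0],
  [[0.119,0.8,0],[0,0,0],0],
  [[0.119,0.8,0],[0,0,0],0],
  [[0.119,0.8,0],[0,0,0],0],
  [[0.119,0.8,0],[0,0,0],0],
  [[0.119,0.8,0],[0,0,0],0],
  [[0.119,0.8,0],[0,0,0],0],
  [[0.119,0.8,0],[0,0,0],0],
])

```text
time: 61.88
position: [0.492, 0.0207, 0.2641]
orientation: [0.11, 0.994, -0.0, -0.001]
contact_force: [0.3, -0.0, -3.2]
finger_gap: 0.0123
```

send_rows([
  [[0.119,0.8,0],[0,0,0],0],
  [[0.119,0.8,0],[0,0,0],0],
  [[0.119,0.8,0],[0,0,0],0],
  [[0.119,0.8,0],[0,0,0],0],
  [[0.119,0.8,0],[0,0,0],0],
  [[0.07,0.5,0],[0,0,0],0],
  [[0.04,0.3,0],[0,0,0],0],
  [[0,0,0],[0,0,0],0],
  [[0,0,0],[0,0,0],0],
])

```text
time: 63.0
position: [0.5072, 0.2119, 0.2651]
orientation: [0.11, 0.994, -0.0, 0.0]
contact_force: [0.5, -0.7, -3.4]
finger_gap: 0.0123
```

Run:
```python
from h import *
x,y=cr(0,-.0012);go(x,y,.184,167.45);save("w30",get_image("wrist"))
im=get_image("side");save("s30",im)
```

```text
now [0.5072 0.2119 0.2651] yaw 167.36 q6 -0.9 t 63.0 gap 0.0123 F [ 0.5 -0.7 -3.4]
turn z units -0.0002  (rv [-0.      0.     -0.0002] ) shift units [0.016 0.134 2.028]
```

View pics/w30.png

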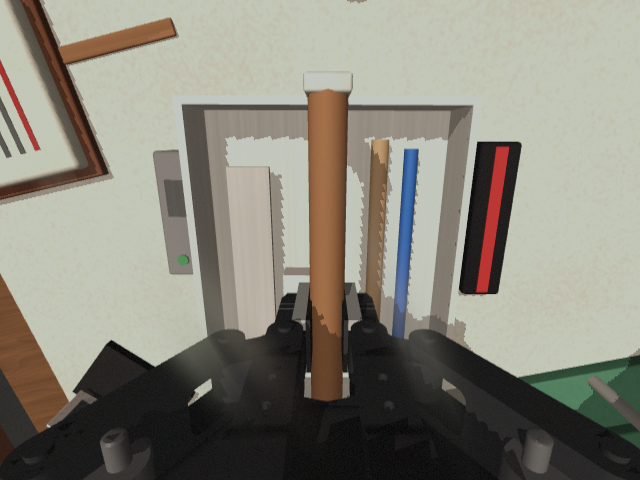

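View pics/s30.png

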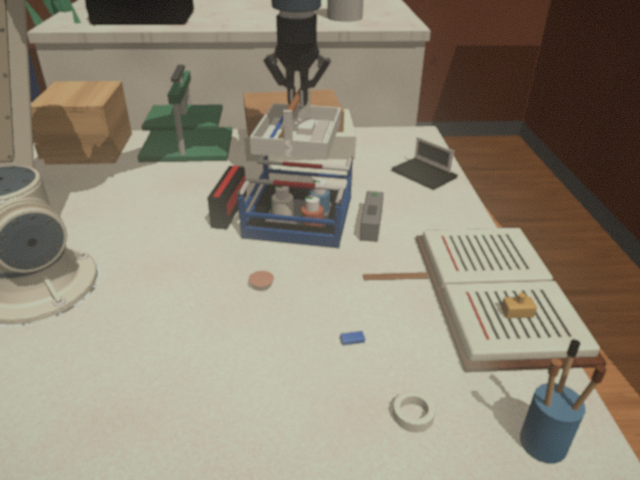

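send_rows([
  [[0.015,0.134,0],[0,0,0],0],
  [[0,0,0.4],[0,0,0],0],
  [[0,0,0.6],[0,0,0],0],
  [[0,0,0.5],[0,0,0],0],
  [[0,0,0.25],[0,0,0],0],
  [[0,0,0.1],[0,0,0],0],
  [[0,0,0],[0,0,0],0],
  [[0,0,0],[0,0,0],0],
])

```text
time: 64.1
position: [0.5082, 0.2183, 0.1919]
orientation: [0.11, 0.994, 0.0, 0.001]
contact_force: [-0.1, -0.2, -3.6]
finger_gap: 0.0121
```

Run:
```python
from h import *
x,y=cr(0,-.0012);go(x,y,.182,167.45)
im=get_image("side");save("s31",cv2.resize(im[90:250,190:400],None,fx=3.5,fy=3.5))
```

```text
now [0.5082 0.2183 0.1919] yaw 167.41 q6 -0.91 t 64.1 gap 0.0121 F [-0.1 -0.2 -3.6]
turn z units -0.0001  (rv [ 0.0002  0.0002 -0.0001] ) shift units [ 0.006 -0.027  0.246]
```

View pics/s31.png

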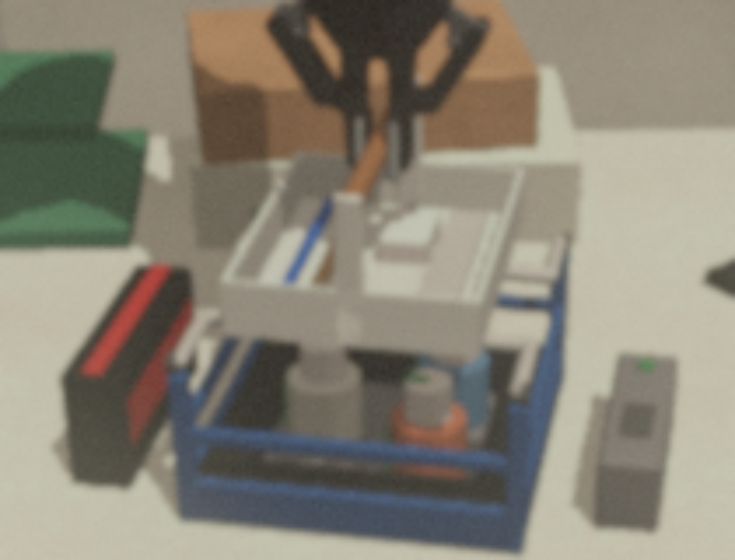

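send_rows([
  [[0,-0.02,0.1],[0,0,0],0],
  [[0,0,0.08],[0,0,0],0],
  [[0,0,0.05],[0,0,0],0],
  [[0,0,0],[0,0,0],0],
  [[0,0,0],[0,0,0],0],
])

```text
time: 64.78
position: [0.5077, 0.2172, 0.182]
orientation: [0.11, 0.994, -0.0, 0.0]
contact_force: [-1.5, -0.6, -1.0]
finger_gap: 0.0122
```

send_rows([
  [[0,0,0.03],[0,0,0],0],
  [[0,0,0],[0,0,0],0],
])

```text
time: 65.03
position: [0.5078, 0.2172, 0.182]
orientation: [0.11, 0.994, 0.0, 0.001]
contact_force: [-4.0, -0.9, 5.7]
finger_gap: 0.0121
```

send_rows([
  [[0,0,0],[0,0,0],0.25],
  [[0,0,0],[0,0,0],0.4],
  [[0,0,0],[0,0,0],0.5],
  [[0,0,0],[0,0,0],0.5],
  [[0,0,-0.4],[0,0,0],0.5],
  [[0,0,-0.8],[0,0,0],0.5],
  [[0,0,-1],[0,0,0],0.5],
  [[0,0,-1],[0,0,0],0.5],
  [[0,0,-1],[0,0,0],0.5],
  [[0,0,0],[0,0,0],0.5],
  [[0,0,0],[0,0,0],0.5],
])

```text
time: 66.4
position: [0.5074, 0.2174, 0.3478]
orientation: [0.11, 0.994, -0.0, -0.001]
contact_force: [-0.3, -0.5, -0.1]
finger_gap: 0.0428
```

Run:
```python
from h import *
st=sensors.state();C=cam("wrist",st);print(st["position"])
im=get_image("wrist");save("w32",im)
for c,a,r,p in blobs(im,"brown",600): print(c.round(1),a,cv2.boxPoints(r).round(0).tolist())
im=get_image("side");save("s32",cv2.resize(im[90:250,190:400],None,fx=3.5,fy=3.5))
im=get_image("scene");save("c32",im)
```

```text
[0.50742891 0.21742031 0.34783627]
[ 60.2 252.4] 17358 [[-59.0, 382.0], [60.0, -6.0], [204.0, 38.0], [85.0, 426.0]]
[326.  217.9] 2978 [[318.0, 121.0], [334.0, 121.0], [334.0, 320.0], [318.0, 320.0]]
[353.2 206.9] 1115 [[346.0, 275.0], [350.0, 142.0], [359.0, 142.0], [355.0, 275.0]]
[ 10.1 421.4] 1205 [[-0.0, 379.0], [30.0, 379.0], [30.0, 454.0], [0.0, 454.0]]
[459.9 433.6] 1288 [[425.0, 414.0], [446.0, 397.0], [495.0, 459.0], [475.0, 476.0]]
```

View pics/w32.png

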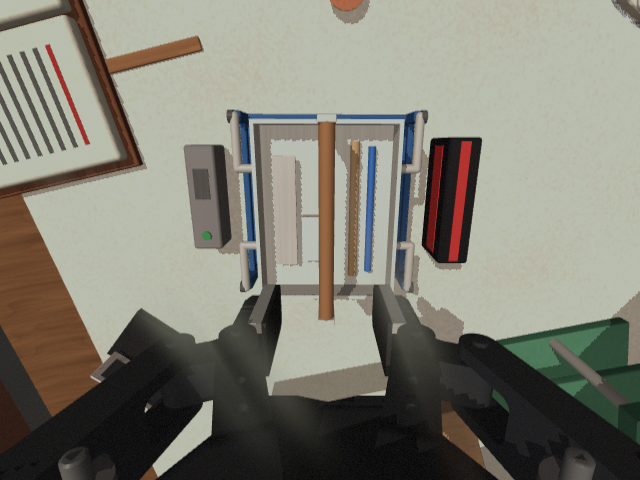

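View pics/s32.png

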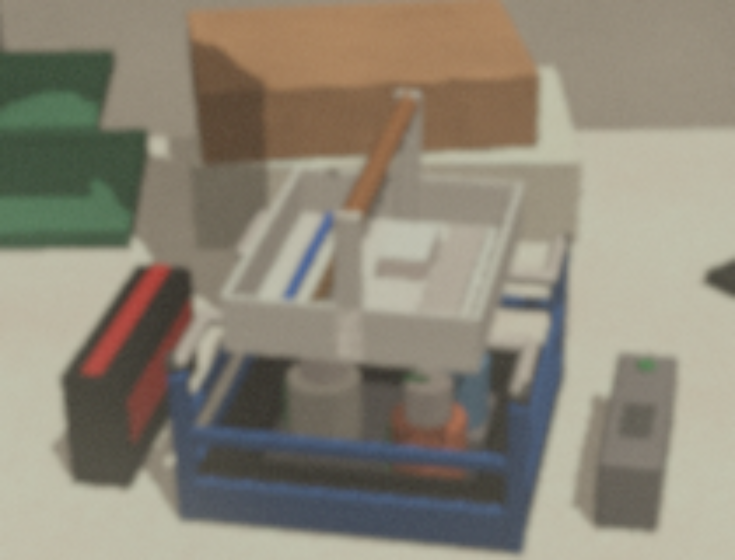

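View pics/c32.png

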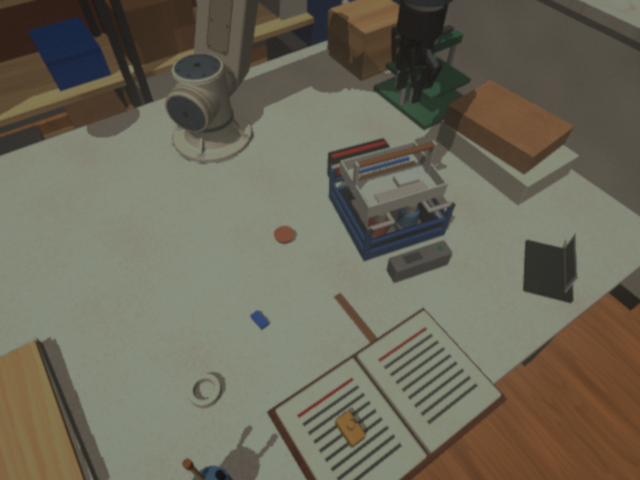

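Run:
```python
from h import *
st=sensors.state();C=cam("wrist",st)
a,b=[onz(C,q,.208) for q in ((326.5,121),(325.8,320))];m=(a+b)/2;print(m,np.linalg.norm(a-b),np.degrees(np.arctan2(*(b-a)[1::-1])),77.45)
t=np.radians(CY);d=m[:2]-CC;print("tray offset in crate",d@[np.cos(t),np.sin(t)],d@[-np.sin(t),np.cos(t)])
c=[onz(C,q,.151) for q in ((251,121),(405,121))];print(c,np.degrees(np.arctan2(*(c[0]-c[1])[1::-1])))
print(st["time"],st["contact_force"])
```

```text
[0.50736755 0.21819557 0.208     ] 0.17895410595275582 77.24444953783484 77.45
tray offset in crate -0.0005511880102267742 -0.00043458714317687753
[array([0.5577945 , 0.11180772, 0.151     ]), array([0.41278768, 0.14404978, 0.151     ])] -12.535708178613692
66.55 [ 0.35264182  1.22443204 -0.4562604 ]
```

```bash
python3 -c "
from station import order
print(order.finish_job())"
```

```text
the job is handed in; nothing more can be done
None
```

I swung both bails fully out and stood the three jars on the bench (white, terracotta and blue, all with green marks) on the crate floor facing the scanner. I then swung both bails in over them and stacked the tray. The job was handed in at about 66.5 s of the 210 s allowed.

Last checks:
- **Jars:** all three stood upright. Just before the tray went on, their marks read 166.3–168.1° against the 167.45° target. Single mark readings in other views scattered by up to about 4°, which I put down to partly hidden or very short marks.
- **Bails:** both measured fully in, with the bars 91 mm apart against the nominal 90 mm.
- **Tray:** it seated with the gripper at the expected height. Its centre was within about 1 mm of the crate's centre and its yaw within 0.3°, with the handle running from bail to bail.
- **Bystanders:** the eraser, folder, tape and dish looked undisturbed in the final scene picture. I judged them by eye and did not measure them.

No check failed and I saw no sign of a knock. The forces read out after each move stayed under about 20 N, and the gripper was clear of everything at hand-in.

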